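Shut the test box

TASK

A screwdriver has been left on the circuit board in the open test box: lay it in the steel tool tray. Then swing the box's cover up from its open rest, over past upright, and lower it gently until it is fully shut, without letting it drop; leave the other things on the bench where they are.

Things in the scene. Friction and masses are not known exactly. Their poses are not given: they have to be found in the camera images.
- case: the test box (sizes here in mm): fixed grey case 220 (x) x 160 (y) x 80 high, open on top. Origin at the centre of its underside, z up. Its rim is 5 thick and its top is at z = 80; inside, a circuit board lies with its top at z = 62, small parts only within 20 of the board's long edges. The cover is hinged along the box's +y top edge
- cover_hinge (a point): a point on the hinge line of the cover, halfway along it, 75 to +y of the box's origin and 84 above its underside. The hinge line runs along the box's x axis; the point has the box's axes. The cover is an aluminium plate, 216 along the hinge, 152 wide, 5 thick
- cover (a joint): angle of the cover, rad: 0 = fully shut, lying flat over the box on its stop, free edge to the box's -y; 1.57 = upright; 2.13 = its open rest, leaning outwards to the box's +y. The hinge is nearly free (slight drag), so the cover falls to one side or the other if let go. The cover weighs 0.3 to 0.55 kg, centre of mass about 100 from the hinge line
- cover_tab (a point): middle of the cover's black grip tab, 175 from the hinge line. The tab carries on from the plate's free edge in its plane: 100 along the hinge, 12 thick (mid-plane through the hinge line), from 150 to 200 out from the hinge line. Shut, it juts 45 past the box's -y side, underside 78 above the bench. Axes turn with the cover: x along the hinge, -y from hinge to tab
- screwdriver: black-handled screwdriver, 160 long, lying. Origin below the middle of its length, on its underside; x runs from handle to tip. The handle is the -x half: 80 long, 26 across, its axis at z = 13; the shaft is 6 across. About 90 g, centre of mass near 38 to -x. Only with it out of the box can the cover shut
- screwdriver_grip (a point): point on the handle's axis, 32 to -x of the screwdriver's middle
- screwdriver_tip (a point): the tip of the screwdriver's blade, 80 to +x of its middle
- tray: fixed open steel tool tray, 230 (x) x 140 (y) x 30 high, walls 4 thick, floor top about 4 above the bench. Origin at the centre of its underside
- meter: bystander, leave alone: hand-held multimeter, grey, 150 x 75 x 35, lying flat. Origin at the centre of its underside
- breadboard: bystander, leave alone: white breadboard, 165 x 55 x 10, lying flat. Origin at the centre of its underside
- mug: bystander, leave alone: white mug, 80 across, 95 high. Origin at the centre of its underside
- spool: bystander, leave alone: grey spool, 56 across, 46 high, standing. Origin at the centre of its underside
- jar: bystander, leave alone: clear jar with grey cap, 56 across, 70 high, standing. Origin at the centre of its underside
- spanner: bystander, leave alone: steel spanner, 180 long, 8 thick, lying flat. Origin at the centre of its underside
- mouse: bystander, leave alone: black computer mouse, 100 x 62 x 22. Origin at the centre of its underside
Mind the look-alikes: they are no part of the job. Of the things shaped like the screwdriver, the black one is meant.

How it is judged:
By the outcome, as a careful person would: the job done as asked, in the order asked, and still so for the second after the job is handed in, with the robot touching nothing.
It also fails if it takes over 72 s, if anything falls off the work surface, if the arm or the gripper's body presses on something with over 40 N, if the wrist force passes 120 N, or if a joint passes its speed limit or range.

ROBOT

A 7-joint arm with a two-finger parallel gripper is mounted at the origin on the work surface. World frame = base frame: x ahead of the robot, y to its left, z up, the work surface at z = 0. Lengths are in m, angles in rad, forces in N, time in s.
With the tool pointing down it reaches from about 0.4 to 0.85 m from the base axis. Payload 10.4 kg.
Tool frame: the origin (TCP) lies at the very end of the fingers, on their centre line; the grasp point (between the pads) lies 19 mm behind it (manip.grip_depth is the distance from the TCP to the grasp point, in m); z points along the fingers, y is the direction in which the jaws open and shut (so a half turn about z gives the same grasp; the last joint's range is limited). The gripper opens to 85 mm and grips with 20 to 120 N. Pads are 22 mm wide; open, the fingers measure 114 mm over their backs; the gripper's body (76 mm by 85 mm) begins 54 mm behind the grasp point. The pads swing forward as they close: fully open they stand 13 mm farther back than shut.
Start: joints at [1.214, 0.332, -0.065, 1.46, 0.022, 1.35, -0.088], TCP at [0.205, -0.591, 0.231] pointing down, gripper open.
Joint ranges: [-2.6, 2.6], [-0.5, 2.12], [-1.47, 1.34], [0.16, 2.42], [-1.27, 4.41], [0.06, 2.06], [-2.6, 2.6]. Speed limits (rad/s): [2.22, 2.22, 2.79, 2.79, 3.14, 3.14, 3.14].

INTERFACE

Orientations are given as a unit quaternion [x, y, z, w].
In Python, from workcell import manip gives the robot as it stands.
- The arm moves only by the tool step_arm, never from a script. Its argument "motion" is a list of rows, each a list of 6 numbers: the shift along the tool's x, y, z in mm, then the turn, a rotation vector about the tool's x, y, z in degrees. A call has 1 to 20 rows; each row shifts and turns the pose as measured when the row begins, along the tool's axes as they then stand; what a row does not reach is not made up. A row lasts 1/8 s, in which the tool goes at most 62.5 mm and 10.7 degrees, less where a joint would pass 70% of its speed; a pose out of reach is approached as far as the arm can. A call with a gripper value outside its range is refused whole. "jaw" is the finger opening in mm, from 0 to 85.4, set as the call begins (left out, the last holds). The fingers move at their own pace and stop on an object; "force" is the grip in N (left out, the last holds). Time passes only in rows, so rows that do not move let the fingers close. It gives the time, the measured TCP pose, the force and the opening at its end, in the units of the state.
- manip.get_obs(): the state, without advancing time (a new reading comes with each control period).
- manip.camera(name): name is "side" or "top"; returns the picture (384x512x3 uint8, blue, green, red); there is no depth.
- manip.camera_info(name): a dict with "camera_matrix" (3x3 intrinsics, pixels), "R" (3x3) and "t" (3): a world point X has camera coordinates R X + t. Camera axes: x right, y down, z forward; pixel columns grow to the right and rows downward; lengths in m; the calibration is good to about 2 mm. A picture is of the moment at which its call begins. camera_info takes no time and is no camera call.
- manip.hand_in(): hands the job in, once; it reports no verdict.
The state is a dict: "clock": time; "joint_pos": joint angles; "joint_velocities": joint speeds; "tau": joint torques, N m; "position": TCP position; "ee_rot": TCP orientation; "ft_force": force on the tool from outside, world axes, zero at the start; "torque": the same for the moment, N m; "grip_width": opening from 0.0 (shut) to 1.0 (fully open).
Only numpy, scipy, OpenCV 4.12 (cv2) and the standard library are available. Lean on these libraries where they do the work, as an engineer would, in place of code of your own. Each camera call takes 0.05 s, during which the arm holds its last target.

## Working session

There is one attempt and no reset: what is moved stays moved. The work goes in short steps, Python scripts to look and compute and a tool call to move; the robot and the scene stay as the last step left them, time stands still between calls to the robot, and variables do not carry over. Pictures are saved under pics/ and viewed, and the job is handed in when it is done.

Besides the shell and the picture viewer there is one more tool, called by a JSON object that holds its "fn" and its "kwargs". step_arm: Moves the arm, as the interface text tells. Its arguments: {"type":"object","properties":{"motion":{"type":"array"},"jaw":{"type":"number"},"force":{"type":"number"}},"required":["motion"]}

```bash
mkdir -p pics; ls; python3 - <<'E'
from workcell import manip
import cv2, numpy as np
np.set_printoptions(precision=4,suppress=True)
for n in ("side","top"):
    im=manip.camera(n); cv2.imwrite(f"pics/{n}0.png",im)
    i=manip.camera_info(n); print(n,i)
print(manip.get_obs(), manip.grip_depth)
E
```

```text
pics
side {'camera_matrix': array([[392.9981,   0.    , 256.1105],
       [  0.    , 392.9981, 187.7669],
       [  0.    ,   0.    ,   1.    ]]), 'R': array([[-0.7399, -0.6727, -0.0095],
       [-0.4506,  0.5061, -0.7354],
       [ 0.4995, -0.5398, -0.6776]]), 't': array([0.3756, 0.2487, 0.8639])}
top {'camera_matrix': array([[386.9228,   0.    , 253.4956],
       [  0.    , 386.9228, 194.5638],
       [  0.    ,   0.    ,   1.    ]]), 'R': array([[ 0.016 , -0.9998, -0.0069],
       [-0.9843, -0.0145, -0.176 ],
       [ 0.1759,  0.0096, -0.9844]]), 't': array([0.0416, 0.4598, 0.9669])}
{'clock': 0.1, 'joint_pos': array([ 1.2144,  0.3328, -0.0647,  1.4609,  0.0216,  1.3499, -0.0885]), 'joint_velocities': array([-0.0005, -0.002 , -0.0001, -0.0015, -0.0014,  0.0024, -0.001 ]), 'tau': array([  0.0003, -62.6748,   0.0484, -39.243 ,   0.0162,   0.007 ,
         0.0001]), 'position': array([ 0.2047, -0.5902,  0.2306]), 'ee_rot': array([ 0.9861,  0.1661, -0.0001, -0.0006]), 'ft_force': array([-0.4619,  0.2045,  1.6499]), 'torque': array([0.0032, 0.0234, 0.0382]), 'grip_width': 0.997476443538142} 0.0187
```

View pics/side0.png

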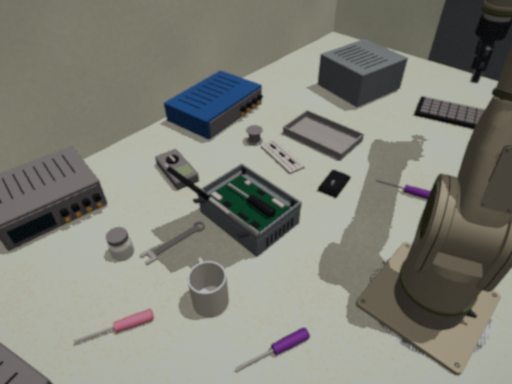

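View pics/top0.png

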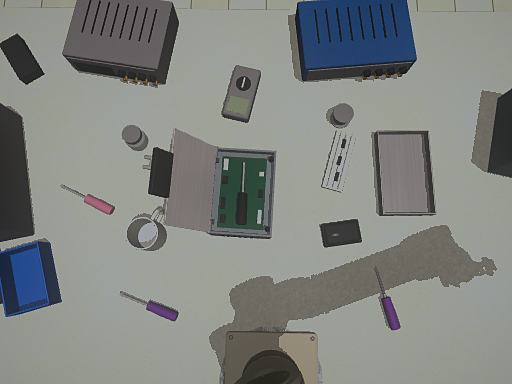

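The top view shows the open box at about (243,193), its cover leaning to image left (world +y) with the black tab at (160,172). The steel tray is at (404,172).

Things that could be taken for the target:
- Black-handled driver on the board, handle about (241,208). This is the one described.
- Purple driver at (163,311).
- Purple driver at (390,313).
- Pink driver at (100,204).
- Black mouse at (340,232), not a driver.
- Blue bin at (28,277), not the steel tray.

Next I check a close crop and measure.

```bash
cat > h.py <<'E'
import numpy as np, cv2
from workcell import manip
np.set_printoptions(precision=4,suppress=True)
def ray(n,uv):
    i=manip.camera_info(n);K,R,t=i["camera_matrix"],i["R"],i["t"]
    d=R.T@np.linalg.solve(K,[uv[0],uv[1],1.]);return -R.T@t,d/np.linalg.norm(d)
def plane(n,uv,z):
    c,d=ray(n,uv);return c+d*(z-c[2])/d[2]
def proj(n,X):
    i=manip.camera_info(n);p=i["camera_matrix"]@(i["R"]@np.asarray(X)+i["t"]);return p[:2]/p[2]
def tri(a,b):
    (c1,d1),(c2,d2)=ray("top",a),ray("side",b)
    s=np.linalg.lstsq(np.c_[d1,-d2],c2-c1,rcond=None)[0]
    p,q=c1+s[0]*d1,c2+s[1]*d2;return (p+q)/2,np.linalg.norm(p-q)
E
python3 - <<'E'
from h import *
t=cv2.imread("pics/top0.png");s=cv2.imread("pics/side0.png")
a=cv2.resize(t[115:255,130:300],None,fx=4.5,fy=4.1,interpolation=cv2.INTER_CUBIC)
cv2.imwrite("pics/topc.png",cv2.resize(t[120:250,130:300],(784,600),interpolation=cv2.INTER_CUBIC))
cv2.imwrite("pics/sidec.png",cv2.resize(s[140:260,150:310],(800,600),interpolation=cv2.INTER_CUBIC))
cv2.imwrite("pics/trayc.png",cv2.resize(t[120:225,360:450],(514,600),interpolation=cv2.INTER_CUBIC))
# green board
hsv=cv2.cvtColor(t,cv2.COLOR_BGR2HSV)
g=cv2.inRange(hsv,(40,80,20),(90,255,255));g[:, :200]=0;g[:,290:]=0
r=cv2.minAreaRect(cv2.findNonZero(g));print("board",r,[plane("top",p,.062) for p in cv2.boxPoints(r)])
# dark within board
m=cv2.inRange(hsv,(0,0,0),(180,255,50));
m2=np.zeros_like(m);m2[155:230,228:256]=m[155:230,228:256]
n,l,st,c=cv2.connectedComponentsWithStats(m2)
for k in range(1,n):
    if st[k][4]>20:
        r=cv2.minAreaRect(cv2.findNonZero((l==k).astype(np.uint8)));print("dark",r,[plane("top",p,.075) for p in cv2.boxPoints(r)])
E
```

```text
board ((241.75445556640625, 192.68362426757812), (45.36595916748047, 70.84272766113281), 3.814074993133545) [array([0.3724, 0.1395, 0.062 ]), array([0.5563, 0.1333, 0.062 ]), array([0.5499, 0.0157, 0.062 ]), array([0.3665, 0.0256, 0.062 ])]
dark ((241.830810546875, 193.06781005859375), (10.400277137756348, 62.105567932128906), 2.12109637260437) [array([0.3784, 0.0919, 0.075 ]), array([0.5373, 0.0898, 0.075 ]), array([0.5367, 0.0633, 0.075 ]), array([0.3778, 0.0661, 0.075 ])]
```

View pics/topc.png

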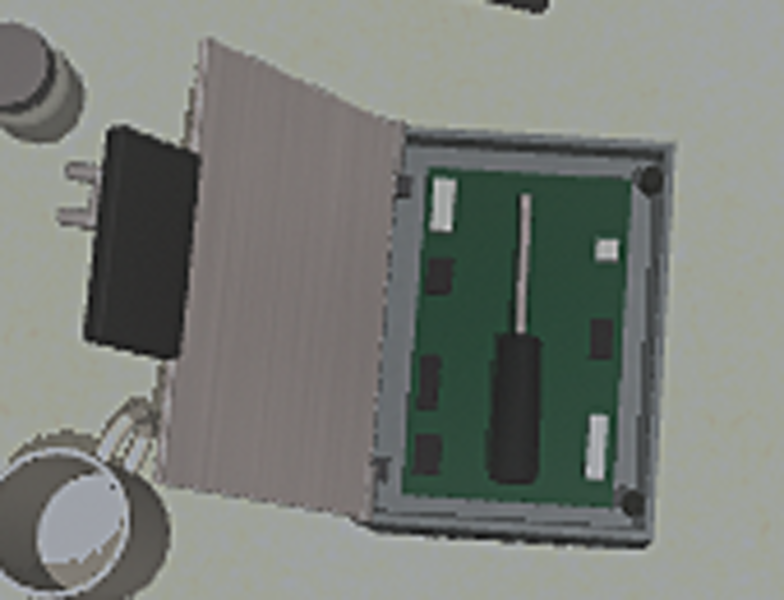

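View pics/sidec.png

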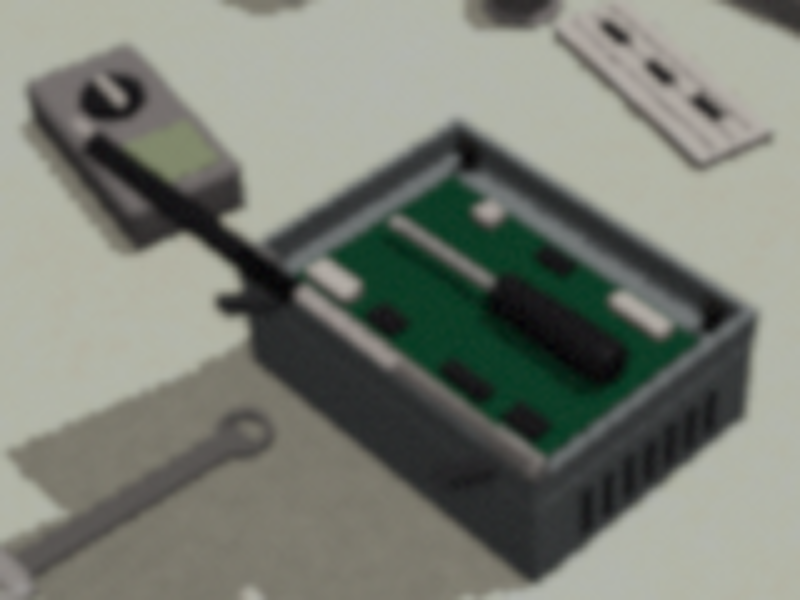

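View pics/trayc.png

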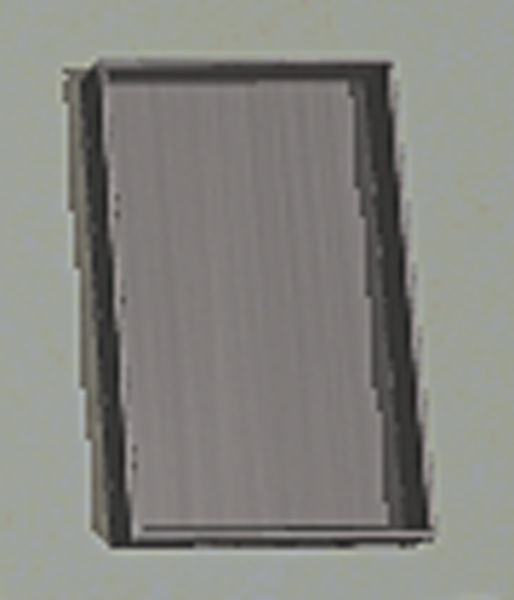

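The crop confirms it: black handle about (516,410) in the crop, thin shaft pointing up (world +x), lying in the box. Measuring corners and axis now.

```bash
python3 - <<'E'
from h import *
f=lambda u,v:(130+(u+.5)/4.612-.5,120+(v+.5)/4.615-.5)
P=[plane("top",f(*p),.08) for p in [(674,145),(648,545),(365,520),(405,125)]]
for p in P: print(p)
print("sides",[np.linalg.norm(P[i]-P[(i+1)%4]) for i in range(4)])
x=(P[0]-P[1])[:2];print("yaw",np.degrees(np.arctan2(x[1],x[0])), "ctr",np.mean(P,axis=0))
g=lambda u,v:(360+(u+.5)/5.711-.5,120+(v+.5)/5.714-.5)
Q=[plane("top",g(*p),.03) for p in [(390,64),(432,532),(115,532),(97,62)]]
print("tray");[print(q) for q in Q];print([np.linalg.norm(Q[i]-Q[(i+1)%4]) for i in range(4)],np.mean(Q,axis=0))
# driver: handle mid & tip
for nm,p,z in [("hbutt",(512,483),.075),("hfront",(519,335),.075),("tip",(527,195),.075)]:
    print(nm,plane("top",f(*p),z))
sf=lambda u,v:(150+(u+.5)/5-.5,140+(v+.5)/5-.5)
print("tri tip",tri(f(527,195),sf(393,219)))
print("tri handle front",tri(f(519,335),sf(492,285)))
print("tri rim BR",tri(f(648,545),sf(755,315)), "TR",tri(f(674,145),sf(460,123)))
# tab corners
print("tab outer far", tri(f(112,125),sf(92,148)))
E
```

```text
[ 0.5658 -0.0067  0.08  ]
[0.3453 0.0058 0.08  ]
[0.3562 0.1569 0.08  ]
[0.5753 0.1426 0.08  ]
sides [np.float64(0.22092150611964037), np.float64(0.15147111542553518), np.float64(0.21951964608411087), np.float64(0.1496318706647179)]
yaw -3.2499408065638256 ctr [0.4606 0.0747 0.08  ]
tray
[ 0.6432 -0.42    0.03  ]
[ 0.4201 -0.425   0.03  ]
[ 0.4179 -0.2809  0.03  ]
[ 0.6423 -0.2816  0.03  ]
[np.float64(0.22316244986265296), np.float64(0.14416030846183414), np.float64(0.2243999535003554), np.float64(0.13839079284544387)] [ 0.5309 -0.3519  0.03  ]
hbutt [0.3777 0.0791 0.075 ]
hfront [0.4586 0.077  0.075 ]
tip [0.5375 0.0743 0.075 ]
tri tip (array([0.5379, 0.0746, 0.0755]), np.float64(0.001330368379921072))
tri handle front (array([0.46  , 0.0783, 0.079 ]), np.float64(0.005014398068050052))
tri rim BR (array([0.3473, 0.007 , 0.0795]), np.float64(0.004633561189311621)) TR (array([ 0.5674, -0.0068,  0.0755]), np.float64(0.0005409315079078917))
tab outer far (array([0.5199, 0.2571, 0.2496]), np.float64(0.0030366958309893536))
```

```bash
cat >> h.py <<'E'
from scipy.spatial.transform import Rotation as Rn
def delta(pos,Rt=None):
    o=manip.get_obs();R=Rn.from_quat(o["ee_rot"])
    print("pos",o["position"],"F",o["ft_force"],"T",o["torque"],"w",round(o["grip_width"],3),"t",o["clock"]);print("q",o["joint_pos"])
    print("tool axes\n",R.as_matrix())
    print("shift mm",R.inv().apply(np.array(pos)-o["position"])*1e3)
    if Rt is not None: print("turn deg",np.degrees((R.inv()*Rt).as_rotvec()))
def down(yaw): # tool x at yaw deg, z down
    return Rn.from_euler("z",yaw,degrees=True)*Rn.from_euler("x",180,degrees=True)
E
python3 -c "
from h import *
delta([.45,-.3,.24],down(-1.8))"
```

```text
pos [ 0.2047 -0.5902  0.2306] F [-0.4619  0.2045  1.6499] T [0.0032 0.0234 0.0382] w 0.997 t 0.1
q [ 1.2144  0.3328 -0.0647  1.4609  0.0216  1.3499 -0.0885]
tool axes
 [[ 0.9448  0.3277 -0.0005]
 [ 0.3277 -0.9448  0.0012]
 [-0.0001 -0.0013 -1.    ]]
shift mm [ 326.8881 -193.788    -9.1727]
turn deg [-0.0714  0.0169 20.9272]
```

{"fn": "step_arm", "kwargs": {"motion": [[0,0,0,0,0,10.4],[0,0,0,0,0,10.4],[35,-41,0,0,0,0],[35,-41,0,0,0,0],[35,-41,0,0,0,0],[35,-41,0,0,0,0],[35,-41,0,0,0,0],[35,-41,0,0,0,0],[35,-41,0,0,0,0]], "jaw": 45, "force": 40}}

```text
clock: 1.23
position: [0.4641, -0.308, 0.2268]
ee_rot: [1.0, -0.025, -0.003, -0.002]
ft_force: [0.9, -0.8, -0.2]
grip_width: 0.524
```

```bash
python3 -c "
from h import *
delta([.426,.0775,.2],down(-1.8))"
```

```text
pos [ 0.4641 -0.308   0.2268] F [ 0.8731 -0.8054 -0.2267] T [-0.053   0.0338  0.0355] w 0.524 t 1.225
q [ 0.7343  0.205  -0.2632  1.6337  0.0529  1.3173 -1.1591]
tool axes
 [[ 0.9987 -0.0509 -0.0055]
 [-0.0509 -0.9987  0.0049]
 [-0.0058 -0.0046 -1.    ]]
shift mm [ -57.567  -382.8851   28.8647]
turn deg [-0.2669  0.3292 -1.1189]
```

{"fn": "step_arm", "kwargs": {"motion": [[-8,-55,0,0,0,-1],[-8,-55,0,0,0,0],[-8,-55,0,0,0,0],[-8,-55,4,0,0,0],[-8,-55,4,0,0,0],[-8,-55,4,0,0,0],[-8,-50,0,0,0,0],[0,0,0,0,0,0]]}}

```text
clock: 2.22
position: [0.4185, 0.0906, 0.2149]
ee_rot: [1.0, -0.012, -0.003, -0.003]
ft_force: [0.7, 0.3, -0.4]
grip_width: 0.527
```

```bash
python3 -c "
from h import *
delta([.426,.0775,.1],down(-1.8))
cv2.imwrite('pics/top1.png',manip.camera('top'))"
```

```text
pos [0.4185 0.0906 0.2149] F [ 0.7004  0.288  -0.4133] T [-0.0721  0.0121  0.049 ] w 0.527 t 2.225
q [ 0.3761 -0.0688 -0.6516  1.9341 -0.0515  1.2675 -1.8532]
tool axes
 [[ 0.9997 -0.0236 -0.0068]
 [-0.0236 -0.9997  0.0059]
 [-0.0069 -0.0057 -1.    ]]
shift mm [  8.572   13.6196 114.7768]
turn deg [-0.3254  0.3988  0.4467]
```

View pics/top1.png

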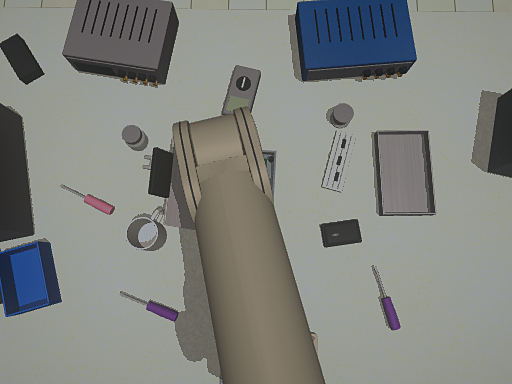

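{"fn": "step_arm", "kwargs": {"motion": [[8,13,0,0,0,0],[0,0,35,0,0,0],[0,0,35,0,0,0],[0,0,30,0,0,0],[0,0,0,0,0,0]]}}

```text
clock: 2.9
position: [0.4291, 0.0643, 0.1114]
ee_rot: [1.0, -0.02, -0.004, -0.002]
ft_force: [-0.3, 0.1, 0.2]
grip_width: 0.533
```

```bash
python3 -c "
from h import *
cv2.imwrite('pics/side1.png',cv2.resize(manip.camera('side')[100:280,130:370],(800,600),interpolation=cv2.INTER_CUBIC))
delta([.426,.0775,.067],down(-1.8))"
```

```text
pos [0.43   0.0645 0.1127] F [-0.1791  0.2916  0.1529] T [-0.0135 -0.0514 -0.0472] w 0.529 t 2.95
q [ 0.3809  0.0686 -0.641   2.0493  0.0416  1.0418 -1.8908]
tool axes
 [[ 0.9992 -0.0399 -0.0052]
 [-0.0399 -0.9992  0.0039]
 [-0.0054 -0.0037 -1.    ]]
shift mm [ -4.277  -12.6392  45.7607]
turn deg [-0.2105  0.3066 -0.4863]
```

View pics/side1.png

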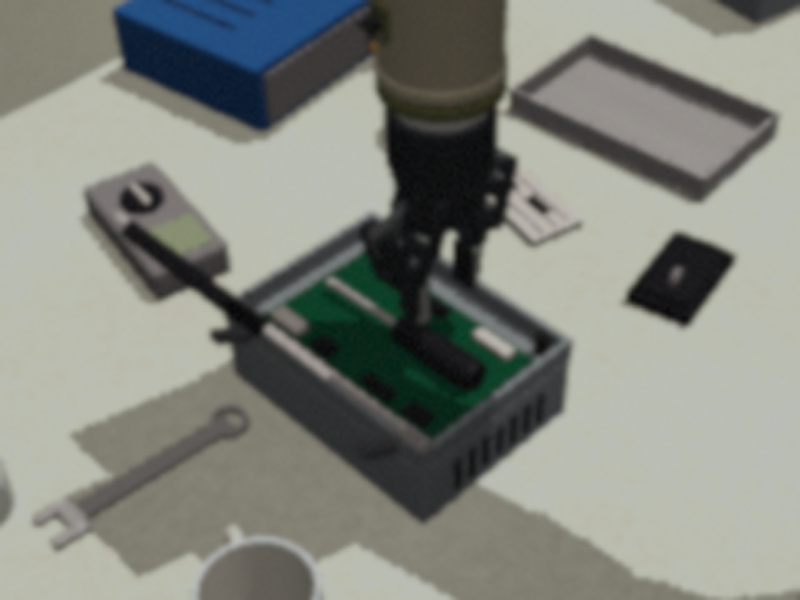

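The fingers straddle the driver, about 13 mm too far toward -y. I'll correct that and go down.

{"fn": "step_arm", "kwargs": {"motion": [[-4,-12,0,0,0,0],[0,0,0,0,0,0],[0,0,0,0,0,0]]}}

```text
clock: 3.32
position: [0.4285, 0.0769, 0.1158]
ee_rot: [1.0, -0.021, -0.0, -0.002]
ft_force: [0.8, 0.4, 0.5]
grip_width: 0.527
```

```bash
python3 -c "
from h import *
delta([.426,.0775,.067],down(-1.8))"
```

```text
pos [0.4285 0.0769 0.1158] F [0.7936 0.3533 0.4554] T [-0.0094 -0.0197 -0.0052] w 0.527 t 3.325
q [ 0.3663  0.0623 -0.6542  2.0479  0.0394  1.044  -1.9187]
tool axes
 [[ 0.9992 -0.0412 -0.0006]
 [-0.0412 -0.9991  0.0038]
 [-0.0008 -0.0038 -1.    ]]
shift mm [-2.4692 -0.2709 48.8111]
turn deg [-0.2189  0.0423 -0.56  ]
```

{"fn": "step_arm", "kwargs": {"motion": [[-2,0,16,0,0,0],[0,0,15,0,0,0],[0,0,10,0,0,0],[0,0,5,0,0,0],[0,0,0,0,0,0]]}}

```text
clock: 3.95
position: [0.4258, 0.077, 0.066]
ee_rot: [1.0, -0.021, -0.001, -0.002]
ft_force: [-0.1, 0.5, -0.3]
grip_width: 0.523
```

```bash
python3 -c "
from h import *
delta([.426,.0775,.067],down(-1.8))"
```

```text
pos [0.4258 0.077  0.066 ] F [-0.124   0.53   -0.2872] T [-0.0326  0.0129  0.0489] w 0.523 t 3.95
q [ 0.3473  0.1391 -0.6529  2.0994  0.0998  0.9344 -1.9722]
tool axes
 [[ 0.9992 -0.041  -0.0018]
 [-0.041  -0.9992  0.0037]
 [-0.0019 -0.0036 -1.    ]]
shift mm [ 0.208  -0.5296 -0.9764]
turn deg [-0.2091  0.1093 -0.5509]
```

{"fn": "step_arm", "kwargs": {"motion": [[0,0,0,0,0,0],[0,0,0,0,0,0],[0,0,0,0,0,0],[0,0,0,0,0,0]], "jaw": 15, "force": 40}}

```text
clock: 4.45
position: [0.4264, 0.0771, 0.0668]
ee_rot: [1.0, -0.021, -0.0, -0.002]
ft_force: [0.1, -0.7, -1.7]
grip_width: 0.272
```

{"fn": "step_arm", "kwargs": {"motion": [[0,0,-8,0,0,0],[0,0,-15,0,0,0],[0,0,-20,0,0,0],[0,0,-35,0,0,0],[0,0,-35,0,0,0],[0,0,-35,0,0,0],[0,0,0,0,0,0]]}}

```text
clock: 5.32
position: [0.4264, 0.0774, 0.2256]
ee_rot: [1.0, -0.02, 0.002, -0.002]
ft_force: [-0.5, 0.3, -0.7]
grip_width: 0.275
```

```bash
python3 -c "
from h import *
cv2.imwrite('pics/side2.png',cv2.resize(manip.camera('side')[80:260,130:370],(800,600),interpolation=cv2.INTER_CUBIC))
delta([.499,-.352,.2],down(0))"
```

```text
pos [0.4257 0.0772 0.2241] F [-0.0279  0.555  -1.4151] T [-0.0054 -0.0165 -0.0109] w 0.276 t 5.375
q [ 0.3969 -0.0718 -0.6399  1.9172 -0.0485  1.2797 -1.8379]
tool axes
 [[ 0.9992 -0.0392  0.0017]
 [-0.0392 -0.9992  0.0041]
 [ 0.0015 -0.0042 -1.    ]]
shift mm [ 90.0551 426.1366  22.4854]
turn deg [-0.2373 -0.0916 -2.2476]
```

View pics/side2.png

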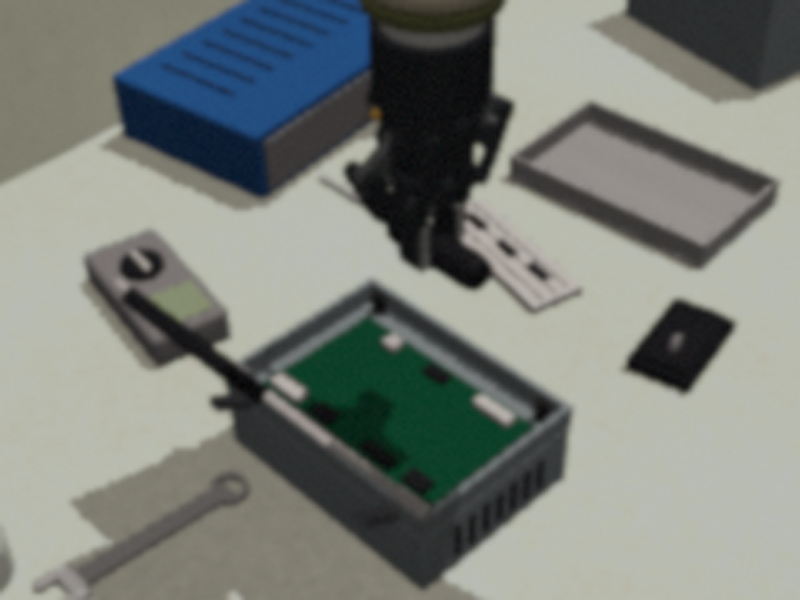

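The driver is held level and the board is clear. Moving to the tray.

{"fn": "step_arm", "kwargs": {"motion": [[7,30,0,0,0,-2],[10,48,0,0,0,0],[10,48,0,0,0,0],[10,48,0,0,0,0],[10,48,0,0,0,0],[10,48,0,0,0,0],[10,48,0,0,0,0],[10,40,0,0,0,0],[8,30,0,0,0,0],[5,15,0,0,0,0],[0,0,0,0,0,0],[0,0,0,0,0,0]]}}

```text
clock: 6.88
position: [0.5119, -0.3333, 0.2128]
ee_rot: [1.0, 0.002, -0.006, -0.006]
ft_force: [0.1, 0.3, -1.3]
grip_width: 0.275
```

```bash
python3 -c "
from h import *
delta([.499,-.352,.012],down(0))"
```

```text
pos [ 0.5119 -0.3333  0.2128] F [ 0.1134  0.3332 -1.2983] T [ 0.014  -0.0263 -0.0047] w 0.275 t 6.875
q [ 0.7203  0.3374 -0.2726  1.5009  0.0866  1.3313 -1.1255]
tool axes
 [[ 0.9999  0.0048 -0.0116]
 [ 0.0049 -0.9999  0.0114]
 [-0.0115 -0.0115 -0.9999]]
shift mm [-10.6403  20.9911 200.7365]
turn deg [-0.6572  0.6621  0.2775]
```

{"fn": "step_arm", "kwargs": {"motion": [[-10,20,0,-0.6,0.6,0],[0,0,40,0,0,0],[0,0,45,0,0,0],[0,0,45,0,0,0],[0,0,25,0,0,0],[0,0,0,0,0,0],[0,0,0,0,0,0]]}}

```text
clock: 7.75
position: [0.4997, -0.3568, 0.0583]
ee_rot: [1.0, 0.003, 0.003, 0.003]
ft_force: [-0.0, 0.0, -0.6]
grip_width: 0.277
```

```bash
python3 -c "
from h import *
cv2.imwrite('pics/side3.png',cv2.resize(manip.camera('side')[60:210,220:420],(800,600),interpolation=cv2.INTER_CUBIC))
delta([.499,-.352,.010],down(0))"
```

```text
pos [ 0.4997 -0.3569  0.0584] F [-0.6314  0.6765 -2.1083] T [0.01   0.0442 0.0104] w 0.272 t 7.8
q [ 0.7422  0.4637 -0.2491  1.6714  0.1341  1.0147 -1.1158]
tool axes
 [[ 1.      0.0066  0.0055]
 [ 0.0066 -1.     -0.007 ]
 [ 0.0055  0.007  -1.    ]]
shift mm [-0.9681 -5.2078 48.3701]
turn deg [ 0.3996 -0.3155  0.3791]
```

View pics/side3.png

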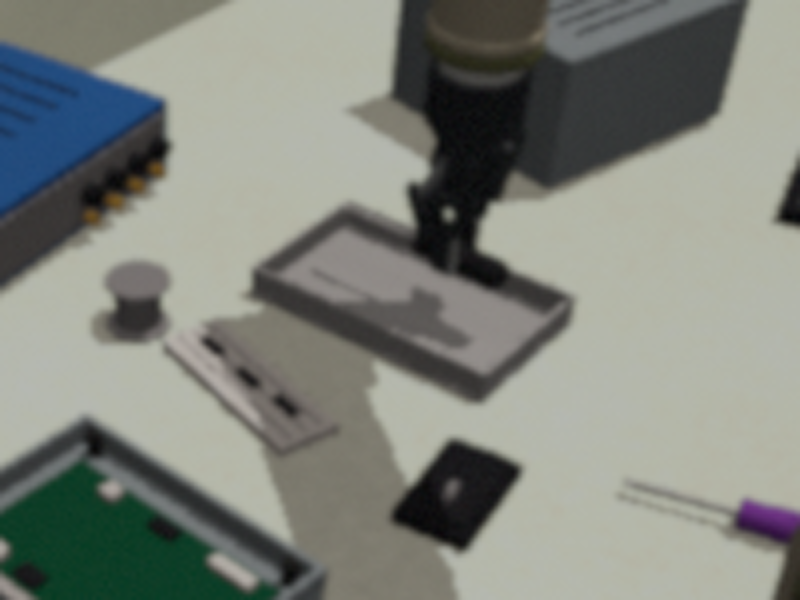

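{"fn": "step_arm", "kwargs": {"motion": [[0,-5,15,0,0,0],[0,0,15,0,0,0],[0,0,10,0,0,0],[0,0,4,0,0,0],[0,0,0,0,0,0],[0,0,0,0,0,0]]}}

```text
clock: 8.55
position: [0.501, -0.3525, 0.0132]
ee_rot: [1.0, 0.003, 0.004, 0.004]
ft_force: [-0.1, 0.3, -1.9]
grip_width: 0.275
```

```bash
python3 -c "
from h import *
delta([.499,-.352,.010],down(0))"
```

```text
pos [ 0.501  -0.3525  0.0132] F [-0.1314  0.2896 -1.8668] T [0.066  0.0169 0.018 ] w 0.275 t 8.55
q [ 0.7299  0.5163 -0.2428  1.7038  0.1533  0.9286 -1.137 ]
tool axes
 [[ 0.9999  0.0069  0.0079]
 [ 0.007  -0.9999 -0.0087]
 [ 0.0079  0.0087 -0.9999]]
shift mm [-2.0265 -0.4977  3.1944]
turn deg [ 0.4982 -0.4524  0.3984]
```

{"fn": "step_arm", "kwargs": {"motion": [[0,0,3,0,0,0],[0,0,2,0,0,0],[0,0,0,0,0,0]]}}

```text
clock: 8.93
position: [0.5015, -0.3528, 0.0087]
ee_rot: [1.0, 0.003, 0.004, 0.005]
ft_force: [-1.3, 0.5, -1.4]
grip_width: 0.27
```

{"fn": "step_arm", "kwargs": {"motion": [[0,0,0,0,0,0],[0,0,0,0,0,0],[0,0,0,0,0,0]], "jaw": 50}}

```text
clock: 9.3
position: [0.5017, -0.3531, 0.0091]
ee_rot: [1.0, 0.003, 0.005, 0.005]
ft_force: [0.2, -0.7, -0.2]
grip_width: 0.588
```

{"fn": "step_arm", "kwargs": {"motion": [[0,0,-15,0,0,0],[0,0,-40,0,0,0],[0,0,-50,0,0,0],[0,0,-50,0,0,0],[0,0,-50,0,0,0],[0,-20,-30,0,0,0],[0,0,0,0,0,0]]}}

```text
clock: 10.18
position: [0.4993, -0.3297, 0.2589]
ee_rot: [1.0, 0.004, 0.007, 0.006]
ft_force: [-0.9, -0.5, -1.0]
grip_width: 0.587
```

```bash
python3 -c "
from h import *
cv2.imwrite('pics/side4.png',cv2.resize(manip.camera('side')[60:210,220:420],(800,600),interpolation=cv2.INTER_CUBIC))
cv2.imwrite('pics/top4.png',manip.camera('top'))
delta([.499,-.352,.010],down(0))"
```

```text
pos [ 0.4977 -0.3311  0.2556] F [-0.2585  0.9591 -0.2283] T [ 0.0281  0.0474 -0.0406] w 0.588 t 10.275
q [ 0.7343  0.2641 -0.2752  1.5032  0.0776  1.3703 -1.112 ]
tool axes
 [[ 0.9999  0.005   0.0102]
 [ 0.0051 -0.9999 -0.0108]
 [ 0.0102  0.0109 -0.9999]]
shift mm [ -1.2693  18.2268 245.8181]
turn deg [ 0.6206 -0.5832  0.2908]
```

View pics/side4.png

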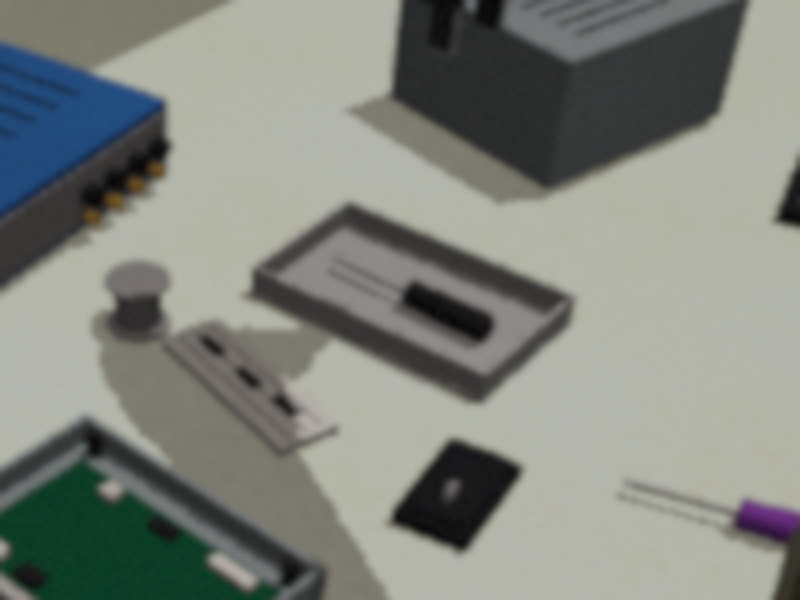

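View pics/top4.png

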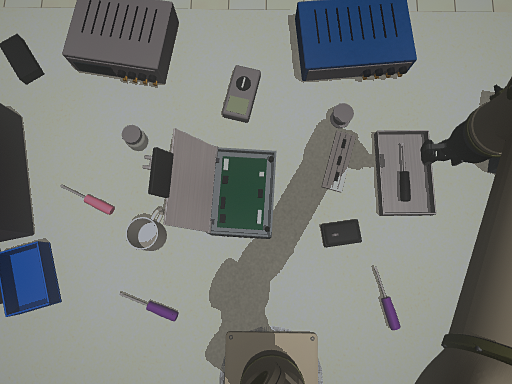

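The driver lies flat inside the tray, at top-view pixel (404,170), and the box is empty. For the cover I need wrist limits along the arc, so I'll fit a simple kinematic model to the recorded joint/pose pairs.

```bash
cat > kin.py <<'E'
import numpy as np, itertools
from scipy.optimize import least_squares
from scipy.spatial.transform import Rotation as Rn
D=[([1.2144,.3328,-.0647,1.4609,.0216,1.3499,-.0885],[.2047,-.5902,.2306],[[.9448,.3277,-.0005],[.3277,-.9448,.0012],[-.0001,-.0013,-1]]),
([.7343,.205,-.2632,1.6337,.0529,1.3173,-1.1591],[.4641,-.308,.2268],[[.9987,-.0509,-.0055],[-.0509,-.9987,.0049],[-.0058,-.0046,-1]]),
([.3761,-.0688,-.6516,1.9341,-.0515,1.2675,-1.8532],[.4185,.0906,.2149],[[.9997,-.0236,-.0068],[-.0236,-.9997,.0059],[-.0069,-.0057,-1]]),
([.3663,.0623,-.6542,2.0479,.0394,1.044,-1.9187],[.4285,.0769,.1158],[[.9992,-.0412,-.0006],[-.0412,-.9991,.0038],[-.0008,-.0038,-1]]),
([.3473,.1391,-.6529,2.0994,.0998,.9344,-1.9722],[.4258,.077,.066],[[.9992,-.041,-.0018],[-.041,-.9992,.0037],[-.0019,-.0036,-1]]),
([.7203,.3374,-.2726,1.5009,.0866,1.3313,-1.1255],[.5119,-.3333,.2128],[[.9999,.0048,-.0116],[.0049,-.9999,.0114],[-.0115,-.0115,-.9999]]),
([.7422,.4637,-.2491,1.6714,.1341,1.0147,-1.1158],[.4997,-.3569,.0584],[[1,.0066,.0055],[.0066,-1,-.007],[.0055,.007,-1]]),
([.7299,.5163,-.2428,1.7038,.1533,.9286,-1.137],[.501,-.3525,.0132],[[.9999,.0069,.0079],[.007,-.9999,-.0087],[.0079,.0087,-.9999]]),
([.7343,.2641,-.2752,1.5032,.0776,1.3703,-1.112],[.4977,-.3311,.2556],[[.9999,.005,.0102],[.0051,-.9999,-.0108],[.0102,.0109,-.9999]])]
def fk(q,p,s,off):
    z=lambda a:Rn.from_euler("z",a);y=lambda a:Rn.from_euler("y",a)
    x=np.array([0,0,p[0]]);R=z(s[0]*q[0])*y(q[1])*z(s[1]*q[2])
    x=x+R.apply([p[4],0,p[1]]);R=R*y(q[3])*z(s[2]*q[4])
    x=x+R.apply([p[5],0,p[2]]);R=R*y(q[5])*z(s[3]*q[6]+off)
    x=x+R.apply([p[6]*np.cos(off+s[3]*q[6]),-p[6]*np.sin(off+s[3]*q[6]),p[3]]);return x,R
LIM=np.array([[-2.6,2.6],[-.5,2.12],[-1.47,1.34],[.16,2.42],[-1.27,4.41],[.06,2.06],[-2.6,2.6]])
E
python3 - <<'E'
from kin import *
best=[]
for s in itertools.product([-1,1],repeat=4):
  for off in np.arange(4)*np.pi/2:
    e=sum(np.linalg.norm(fk(q,np.ones(7),s,off)[1].as_matrix()-np.array(R)) for q,_,R in D)
    best.append((e,s,off))
best.sort(key=lambda b:b[0]);print(best[:3])
_,s,off=best[0]
f=lambda p:np.concatenate([fk(q,p,s,off)[0]-x for q,x,_ in D])
r=least_squares(f,[.3,.4,.4,.3,0,0,0]);print(r.x,np.abs(r.fun).max())
r2=least_squares(lambda p:f(np.r_[p,0,0,0]),[.3,.4,.4,.3]);print(r2.x,np.abs(r2.fun).max())
E
```

```text
[(np.float64(0.0011634213018726941), (-1, -1, -1, -1), np.float64(1.5707963267948966)), (np.float64(1.501621113617673), (1, 1, 1, 1), np.float64(4.71238898038469)), (np.float64(2.0235087315553035), (-1, -1, 1, -1), np.float64(1.5707963267948966))]
[-0.86661563  0.55967165  0.48821268 -0.68425423  0.00226146  0.01101255
  0.03044615] 0.04313432331259065
[-0.98377131  0.55378362  0.45521845 -0.7839193 ] 0.04625139701189257
```

```bash
cat >> kin.py <<'E'
S=(-1,-1,-1,-1);OFF=np.pi/2
def fk2(q,p):
    z=lambda a:Rn.from_euler("z",a);y=lambda a:Rn.from_euler("y",a)
    x=np.array([0,0,p[0]]);R=z(-q[0])
    x=x+R.apply([0,p[8],0]);R=R*y(q[1])*z(-q[2])
    x=x+R.apply([p[4],p[5],p[1]]);R=R*y(q[3])*z(-q[4])
    x=x+R.apply([p[6],p[7],p[2]]);R=R*y(q[5])
    x=x+R.apply([p[9],p[10],p[3]]);return x,R*z(-q[6]+OFF)
E
python3 - <<'E'
from kin import *
np.set_printoptions(precision=4,suppress=True)
p0=np.r_[.3,.4,.4,.3,np.zeros(7)];f=lambda p:np.concatenate([fk2(q,p)[0]-x for q,x,_ in D])
r=least_squares(lambda p:np.r_[f(p),1e-3*(p-p0)],p0);print(r.x,np.abs(f(r.x)).max())
E
```

```text
[ 0.2569  0.4489  0.4901  0.342  -0.0002 -0.0237  0.0001 -0.0002 -0.0217
 -0.     -0.0002] 5.8355776786367386e-05
```

```bash
cat >> kin.py <<'E'
P0=np.array([.2569,.4489,.4901,.342,-.0002,-.0237,.0001,-.0002,-.0217,0,-.0002])
def PL(L): p=P0.copy();p[0]+=L-p[3];p[3]=L;return p
HINGE=np.array([.464,.154,.084]);YAW=np.radians(-3.2)
bx=np.array([np.cos(YAW),np.sin(YAW),0]);by=np.array([-np.sin(YAW),np.cos(YAW),0]);ez=np.array([0,0,1.])
def u(th): return -np.cos(th)*by+np.sin(th)*ez
def pose(th,r,tilt=None,flip=False):
    """TCP at radius r on cover at th; tool z along -u(tilt)"""
    zt=-u(th if tilt is None else tilt);xt=bx*(-1 if flip else 1);yt=np.cross(zt,xt)
    return HINGE+r*u(th),Rn.from_matrix(np.c_[xt,yt,zt])
def ik(q0,x,R,p,w=0.02):
    q0=np.array(q0)
    def g(q):
        a,B=fk2(q,p);return np.r_[(a-x)*5,(B.inv()*R).as_rotvec(),w*(q-q0)]
    r=least_squares(g,np.clip(q0,LIM[:,0]+1e-3,LIM[:,1]-1e-3),bounds=(LIM[:,0],LIM[:,1]))
    a,B=fk2(r.x,p);return r.x,np.linalg.norm(a-x)*1e3,np.degrees((B.inv()*R).magnitude())
E
python3 - <<'E'
from kin import *
np.set_printoptions(precision=2,suppress=True)
for L in (.342,.42):
  for flip in (False,True):
    print("L",L,"flip",flip)
    q=np.array([.39,-.07,-.64,1.92,-.05,1.28,-1.84+(np.pi if flip else 0)])
    p=PL(L)
    for th in np.arange(1.57,2.14,.14):q,e,a=ik(q,*pose(th,.24,None,flip),p)
    q,e,a=ik(q,*pose(2.13,.24,None,flip),p)
    for th in [2.13,1.9,1.6,1.3,1.0,.8,.6,.4,.2,0]:
        q,e,a=ik(q,*pose(th,.16,None,flip),p);print(th,q,"err %.1f %.1f"%(e,a))
E
```

```text
L 0.342 flip False
2.13 [-0.38  0.45 -0.55  1.49  0.53  1.75 -2.6 ] err 0.0 0.0
1.9 [-0.21  0.26 -0.54  1.61  0.36  1.55 -2.43] err 0.0 0.0
1.6 [-0.03  0.06 -0.43  1.76  0.05  1.34 -2.09] err 0.0 0.0
1.3 [ 0.13 -0.02 -0.27  1.88 -0.29  1.24 -1.68] err 0.0 0.0
1.0 [ 0.29  0.04 -0.14  1.95 -0.59  1.27 -1.26] err 0.0 0.0
0.8 [ 0.4   0.15 -0.08  1.97 -0.75  1.34 -1.01] err 0.0 0.0
0.6 [ 0.5   0.31 -0.07  1.96 -0.87  1.43 -0.8 ] err 0.0 0.0
0.4 [ 0.59  0.5  -0.07  1.93 -0.94  1.53 -0.64] err 0.0 0.0
0.2 [ 0.66  0.71 -0.1   1.87 -0.99  1.62 -0.51] err 0.0 0.0
0 [ 0.71  0.92 -0.13  1.8  -1.01  1.71 -0.42] err 0.0 0.0
L 0.342 flip True
2.13 [-0.27  0.49 -0.7   1.48  0.59  1.78  0.5 ] err 0.0 0.0
1.9 [-0.07  0.29 -0.71  1.6   0.41  1.57  0.67] err 0.0 0.0
1.6 [ 0.14  0.08 -0.6   1.75  0.07  1.34  1.04] err 0.0 0.0
1.3 [ 0.31 -0.01 -0.44  1.87 -0.29  1.25  1.47] err 0.0 0.0
1.0 [ 0.47  0.05 -0.32  1.94 -0.58  1.27  1.87] err 0.0 0.0
0.8 [ 0.57  0.16 -0.27  1.96 -0.73  1.33  2.11] err 0.0 0.0
0.6 [ 0.66  0.32 -0.25  1.95 -0.82  1.4   2.3 ] err 0.0 0.0
0.4 [ 0.74  0.51 -0.25  1.92 -0.88  1.48  2
[... 667 characters left out ...]
6  1.73 -0.4 ] err 0.0 0.0
0 [ 0.68  1.12  0.02  1.6  -0.98  1.83 -0.33] err 0.0 0.0
L 0.42 flip True
2.13 [-0.36  0.56 -0.68  1.41  0.6   1.8   0.45] err 0.0 0.0
1.9 [-0.13  0.33 -0.7   1.57  0.42  1.59  0.63] err 0.0 0.0
1.6 [ 0.11  0.08 -0.58  1.75  0.07  1.34  1.03] err 0.0 0.0
1.3 [ 0.3  -0.02 -0.39  1.88 -0.29  1.25  1.51] err 0.0 0.0
1.0 [ 0.49  0.08 -0.25  1.94 -0.56  1.29  1.96] err 0.0 0.0
0.8 [ 0.61  0.23 -0.21  1.93 -0.69  1.36  2.2 ] err 0.0 0.0
0.6 [ 0.71  0.43 -0.19  1.89 -0.76  1.44  2.39] err 0.0 0.0
0.4 [ 0.8   0.65 -0.19  1.81 -0.8   1.52  2.53] err 0.0 0.0
0.2 [ 0.9   0.9  -0.26  1.71 -0.78  1.59  2.6 ] err 0.0 0.0
0 [ 1.02  1.17 -0.39  1.58 -0.71  1.64  2.6 ] err 0.0 0.0
```

Model fits to 0.1 mm (only shoulder height and tool length stay coupled until I tilt), and the whole arc is within joint range. The plan is to cage the tab between the open jaws and follow the arc. The tool tilt stops at about 40° above horizontal so the wrist clears the tray and mouse, and the cover comes down the last part resting on the lower finger.

```bash
python3 -c "
from h import *
delta([.48,.25,.37],down(-3.2))"
```

```text
pos [ 0.4977 -0.3311  0.2556] F [-0.2585  0.9591 -0.2283] T [ 0.0281  0.0474 -0.0406] w 0.588 t 10.275
q [ 0.7343  0.2641 -0.2752  1.5032  0.0776  1.3703 -1.112 ]
tool axes
 [[ 0.9999  0.005   0.0102]
 [ 0.0051 -0.9999 -0.0108]
 [ 0.0102  0.0109 -0.9999]]
shift mm [ -13.5252 -579.9167 -120.8413]
turn deg [ 0.6042 -0.6004  3.4908]
```

{"fn": "step_arm", "kwargs": {"motion": [[0,-20,-50,0,0,0],[0,-45,-35,0,0,1.5],[-2,-55,-5,0,0,1.5],[-2,-58,0,0,0,0],[-2,-58,0,0,0,0],[-2,-58,0,0,0,0],[-2,-58,0,0,0,0],[-2,-58,0,0,0,0],[-2,-58,0,0,0,0],[-2,-50,0,0,0,0],[-2,-30,0,0,0,0],[-2,-10,0,0,0,0],[0,0,0,0,0,0]], "jaw": 52}}

```text
clock: 11.9
position: [0.4982, 0.2353, 0.3278]
ee_rot: [0.999, -0.032, -0.008, 0.005]
ft_force: [-0.3, 0.4, 0.2]
grip_width: 0.607
```

```bash
python3 -c "
from h import *
from kin import *
np.set_printoptions(precision=4,suppress=True)
x,R=pose(2.13,.28,1.9)
print(x);delta(x,R)"
```

```text
[0.4723 0.3023 0.3213]
pos [0.4982 0.2353 0.3278] F [-0.2712  0.3907  0.1971] T [-0.0679 -0.0363 -0.0552] w 0.607 t 11.9
q [ 0.0933  0.2169 -0.7281  1.4533  0.1417  1.5436 -2.2633]
tool axes
 [[ 0.9979 -0.063  -0.0157]
 [-0.0632 -0.998  -0.0088]
 [-0.0151  0.0098 -0.9998]]
shift mm [-29.9533 -65.3056   6.256 ]
turn deg [-18.3036   0.9259  -0.2706]
```

{"fn": "step_arm", "kwargs": {"motion": [[-15,-30,0,-6,0,0],[-15,-30,0,-7,0.5,0],[0,-5,0,-5,0.4,0],[0,0,0,0,0,0],[0,0,0,0,0,0]]}}

```text
clock: 12.52
position: [0.4777, 0.2919, 0.322]
ee_rot: [0.985, -0.039, -0.005, 0.168]
ft_force: [0.1, 0.9, 0.1]
grip_width: 0.61
```

```bash
python3 -c "
from h import *
from kin import *
np.set_printoptions(precision=4,suppress=True)
x,R=pose(2.13,.28,1.9)
delta(x,R)
o=manip.get_obs()
for L in np.arange(.3,.46,.02): print(L,fk2(o['joint_pos'],PL(L))[0]-o['position'])
cv2.imwrite('pics/side5.png',cv2.resize(manip.camera('side')[60:260,100:367],(800,600),interpolation=cv2.INTER_CUBIC))
cv2.imwrite('pics/top5.png',manip.camera('top'))
"
```

```text
pos [0.4777 0.2919 0.322 ] F [0.0828 0.8892 0.1216] T [ 0.3378 -0.0439 -0.0729] w 0.61 t 12.525
q [-0.2559  0.4085 -0.7146  1.2929  0.4462  1.8188 -2.5678]
tool axes
 [[ 0.997  -0.0742 -0.0237]
 [-0.0779 -0.9407 -0.3302]
 [ 0.0022  0.3311 -0.9436]]
shift mm [-6.2075 -9.662  -2.6756]
turn deg [ 0.4725  0.2974 -1.2369]
0.3 [ 0.0013  0.0141 -0.0024]
0.32 [ 0.0008  0.0075 -0.0013]
0.34 [ 0.0003  0.0009 -0.0002]
0.36000000000000004 [-0.0001 -0.0057  0.001 ]
0.38000000000000006 [-0.0006 -0.0123  0.0021]
0.4000000000000001 [-0.0011 -0.0189  0.0032]
0.4200000000000001 [-0.0016 -0.0255  0.0043]
0.4400000000000001 [-0.002  -0.0321  0.0055]
0.46000000000000013 [-0.0025 -0.0387  0.0066]
```

View pics/side5.png

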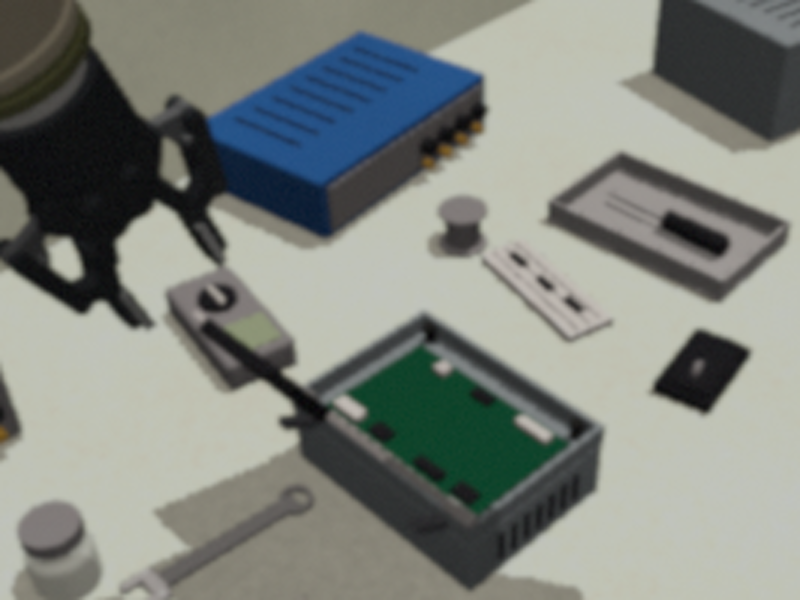

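```bash
python3 -c "
from h import *
from kin import *
np.set_printoptions(precision=4,suppress=True)
x,R=pose(2.13,.165,1.75)
M=R.as_matrix();x=x-.006*M[:,1]
for b in (.1,.0):
  print(b);delta(x-b*M[:,2],R); print(ik(manip.get_obs()['joint_pos'],x-b*M[:,2],R,PL(.342)))
"
```

```text
0.1
pos [0.4777 0.2916 0.3223] F [0.8379 0.0998 0.2074] T [ 0.3384 -0.0185  0.0093] w 0.61 t 12.625
q [-0.2552  0.4082 -0.7151  1.293   0.4465  1.8191 -2.5684]
tool axes
 [[ 0.9969 -0.0751 -0.0235]
 [-0.0786 -0.9406 -0.3304]
 [ 0.0027  0.3312 -0.9435]]
shift mm [-5.4338 25.1266  9.9482]
turn deg [ 9.0773  0.1868 -1.3068]
(array([-0.0959,  0.2631, -0.7179,  1.4299,  0.2889,  1.6489, -2.4322]), np.float64(0.025016996511344904), np.float64(0.015723118025062526))
0.0
pos [0.4777 0.2916 0.3223] F [0.8379 0.0998 0.2074] T [ 0.3384 -0.0185  0.0093] w 0.61 t 12.625
q [-0.2552  0.4082 -0.7151  1.293   0.4465  1.8191 -2.5684]
tool axes
 [[ 0.9969 -0.0751 -0.0235]
 [-0.0786 -0.9406 -0.3304]
 [ 0.0027  0.3312 -0.9435]]
shift mm [ -5.2896   9.3475 108.6954]
turn deg [ 9.0773  0.1868 -1.3068]
(array([-0.0609,  0.2823, -0.7098,  1.6153,  0.307 ,  1.4512, -2.4481]), np.float64(0.03481745022891133), np.float64(0.02340145851269762))
```

{"fn": "step_arm", "kwargs": {"motion": [[-3,10,0,4,0,-0.6],[-2,12,5,4.5,0,-0.6],[0,0,0,0,0,0],[0,0,0,0,0,0]]}}

```text
clock: 13.12
position: [0.473, 0.2649, 0.3256]
ee_rot: [0.995, -0.033, -0.003, 0.092]
ft_force: [-0.5, 0.6, 0.4]
grip_width: 0.609
```

```bash
python3 -c "
from h import *
from kin import *
np.set_printoptions(precision=4,suppress=True)
x,R=pose(2.13,.165,1.75)
M=R.as_matrix();x=x-.006*M[:,1]
delta(x,R)
cv2.imwrite('pics/side6.png',cv2.resize(manip.camera('side')[80:260,100:340],(800,600),interpolation=cv2.INTER_CUBIC))
"
```

```text
pos [0.473  0.2649 0.3256] F [-0.5059  0.6281  0.4382] T [ 0.1719 -0.0618 -0.0255] w 0.609 t 13.125
q [-0.0827  0.275  -0.74    1.4126  0.3024  1.665  -2.4468]
tool axes
 [[ 0.9978 -0.0655 -0.0111]
 [-0.0664 -0.981  -0.1822]
 [ 0.001   0.1825 -0.9832]]
shift mm [ -2.6901  -1.258  104.3107]
turn deg [ 0.2472  0.0502 -0.6069]
```

View pics/side6.png

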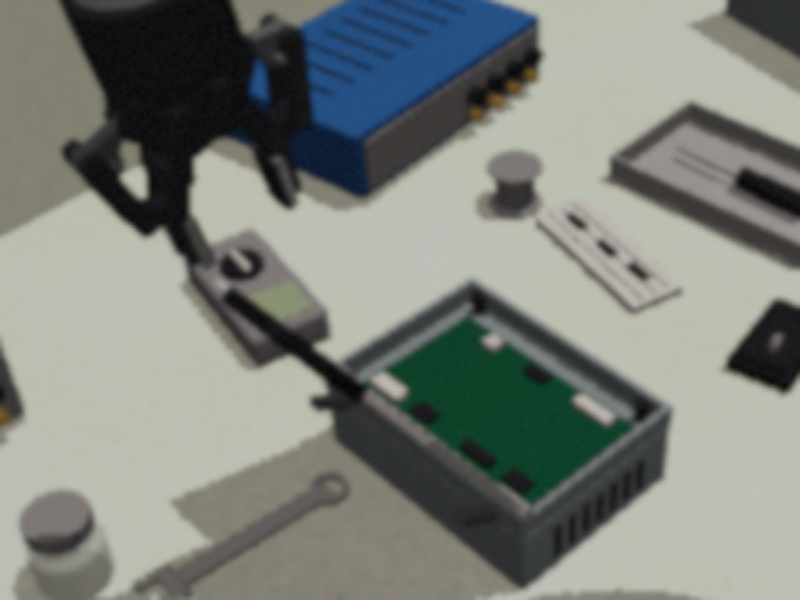

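{"fn": "step_arm", "kwargs": {"motion": [[-2,0,20,0,0,0],[0,-1,22,0,0,0],[0,0,15,0,0,0],[0,0,0,0,0,0],[0,0,0,0,0,0]]}}

```text
clock: 13.8
position: [0.4702, 0.2584, 0.2681]
ee_rot: [0.995, -0.031, -0.003, 0.091]
ft_force: [-0.4, 0.0, 0.5]
grip_width: 0.606
```

```bash
python3 -c "
from h import *
from kin import *
np.set_printoptions(precision=4,suppress=True)
x,R=pose(2.13,.165,1.75)
M=R.as_matrix();x=x-.006*M[:,1]
delta(x,R)
cv2.imwrite('pics/side7.png',cv2.resize(manip.camera('side')[100:220,120:280],(800,600),interpolation=cv2.INTER_CUBIC))
"
```

```text
pos [0.4702 0.2584 0.2681] F [-0.3933  0.0479  0.4928] T [ 0.2052 -0.0928  0.0405] w 0.606 t 13.8
q [-0.0652  0.2798 -0.7363  1.527   0.3064  1.549  -2.4567]
tool axes
 [[ 0.9981 -0.0612 -0.0111]
 [-0.0622 -0.9813 -0.1819]
 [ 0.0002  0.1823 -0.9832]]
shift mm [-0.2516  2.7125 46.5596]
turn deg [ 0.2342  0.0536 -0.3598]
```

View pics/side7.png

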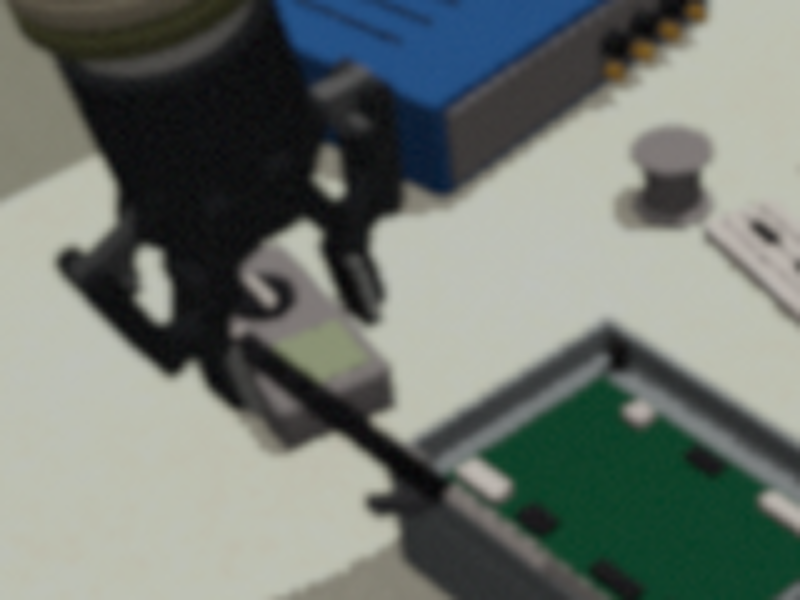

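The left (+y) finger tip at about (235,400) is on the outer side of the tab, and the right one at (370,310) on the inner side. So the tab is between them, and I'll continue down.

{"fn": "step_arm", "kwargs": {"motion": [[0,2,14,0,0,0],[0,0,14,0,0,0],[0,0,10,0,0,0],[0,0,0,0,0,0],[0,0,0,0,0,0]]}}

```text
clock: 14.48
position: [0.4697, 0.2489, 0.2288]
ee_rot: [0.995, -0.031, -0.003, 0.091]
ft_force: [0.2, -0.0, 0.4]
grip_width: 0.607
```

```bash
python3 -c "
from h import *
from kin import *
np.set_printoptions(precision=4,suppress=True)
x,R=pose(2.13,.165,1.75)
M=R.as_matrix();x=x-.006*M[:,1]
delta(x,R)
cv2.imwrite('pics/side8.png',cv2.resize(manip.camera('side')[100:220,120:280],(800,600),interpolation=cv2.INTER_CUBIC))
"
```

```text
pos [0.4697 0.2489 0.2288] F [ 0.154  -0.0012  0.4491] T [ 0.185  -0.0122 -0.0344] w 0.607 t 14.475
q [-0.0503  0.2879 -0.73    1.6008  0.3151  1.4691 -2.4609]
tool axes
 [[ 0.998  -0.0615 -0.0108]
 [-0.0624 -0.9814 -0.1818]
 [ 0.0006  0.1821 -0.9833]]
shift mm [-0.3672  0.4882  6.1866]
turn deg [ 0.2253  0.0364 -0.3789]
```

View pics/side8.png

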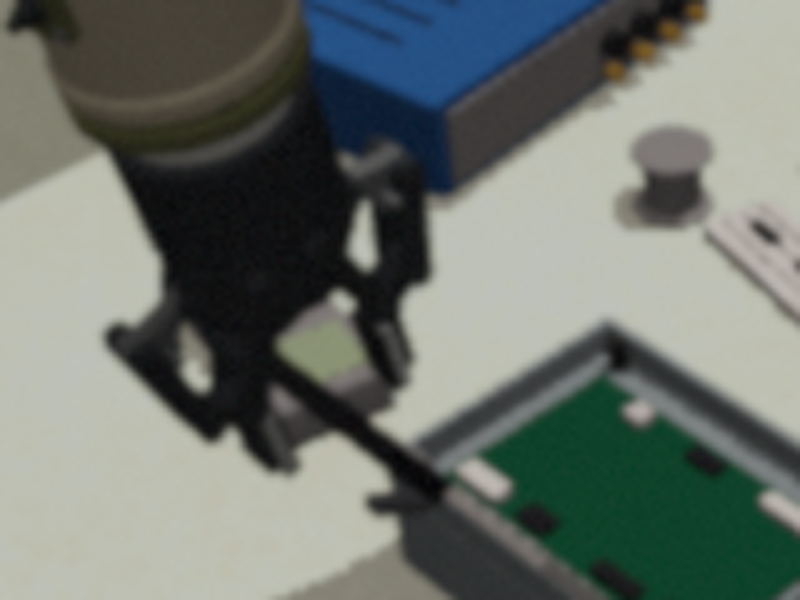

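{"fn": "step_arm", "kwargs": {"motion": [[0,0,2,0,0,0],[0,0,0,0,0,0],[0,0,0,0,0,0]], "jaw": 32, "force": 30}}

```text
clock: 14.9
position: [0.4699, 0.2489, 0.2274]
ee_rot: [0.995, -0.031, -0.002, 0.091]
ft_force: [-0.1, 0.2, 0.5]
grip_width: 0.374
```

```bash
python3 -c "
from h import *
from kin import *
np.set_printoptions(precision=4,suppress=True)
for t in (2.0,1.87,1.75):
  x,R=pose(t,.165,1.75)
  delta(x,R)
"
```

```text
pos [0.4699 0.2489 0.2274] F [-0.1349  0.1991  0.4762] T [ 0.1915 -0.0234  0.0013] w 0.374 t 14.9
q [-0.0501  0.2883 -0.7297  1.6033  0.3158  1.4651 -2.4614]
tool axes
 [[ 0.9981 -0.0615 -0.0098]
 [-0.0623 -0.9815 -0.1812]
 [ 0.0015  0.1814 -0.9834]]
shift mm [-0.4354 27.1564 -1.7714]
turn deg [ 0.1856 -0.0196 -0.3804]
pos [0.4699 0.2489 0.2274] F [-0.1349  0.1991  0.4762] T [ 0.1915 -0.0234  0.0013] w 0.374 t 14.9
q [-0.0501  0.2883 -0.7297  1.6033  0.3158  1.4651 -2.4614]
tool axes
 [[ 0.9981 -0.0615 -0.0098]
 [-0.0623 -0.9815 -0.1812]
 [ 0.0015  0.1814 -0.9834]]
shift mm [-0.2942 48.2377 -5.646 ]
turn deg [ 0.1856 -0.0196 -0.3804]
pos [0.4699 0.2489 0.2274] F [-0.1349  0.1991  0.4762] T [ 0.1915 -0.0234  0.0013] w 0.374 t 14.9
q [-0.0501  0.2883 -0.7297  1.6033  0.3158  1.4651 -2.4614]
tool axes
 [[ 0.9981 -0.0615 -0.0098]
 [-0.0623 -0.9815 -0.1812]
 [ 0.0015  0.1814 -0.9834]]
shift mm [-0.1626 67.9935 -6.7686]
turn deg [ 0.1856 -0.0196 -0.3804]
```

{"fn": "step_arm", "kwargs": {"motion": [[0,4,0,0,0,0],[0,7,-1,0,0,0],[0,8,-1,0,0,0],[0,8,-1,0,0,0],[0,8,-1,0,0,0],[0,8,-1,0,0,0],[0,8,-1,0,0,0],[0,5,0,0,0,0],[0,0,0,0,0,0]]}}

```text
clock: 16.02
position: [0.4665, 0.1908, 0.2452]
ee_rot: [0.995, -0.032, -0.002, 0.091]
ft_force: [0.9, -0.0, -0.4]
grip_width: 0.376
```

```bash
python3 -c "
from h import *
from kin import *
np.set_printoptions(precision=4,suppress=True)
x,R=pose(1.75,.165,1.75)
delta(x,R)
cv2.imwrite('pics/side9.png',cv2.resize(manip.camera('side')[80:260,100:340],(800,600),interpolation=cv2.INTER_CUBIC))
"
```

```text
pos [0.4665 0.1908 0.2452] F [ 0.8994 -0.0151 -0.4428] T [ 0.2341 -0.1003  0.0329] w 0.376 t 16.025
q [ 0.0545  0.1895 -0.7095  1.6614  0.2633  1.4598 -2.3332]
tool axes
 [[ 0.998  -0.0626 -0.0088]
 [-0.0631 -0.9815 -0.1808]
 [ 0.0027  0.181  -0.9835]]
shift mm [-0.3849  7.5686  0.2244]
turn deg [ 0.1582 -0.0771 -0.4413]
```

View pics/side9.png

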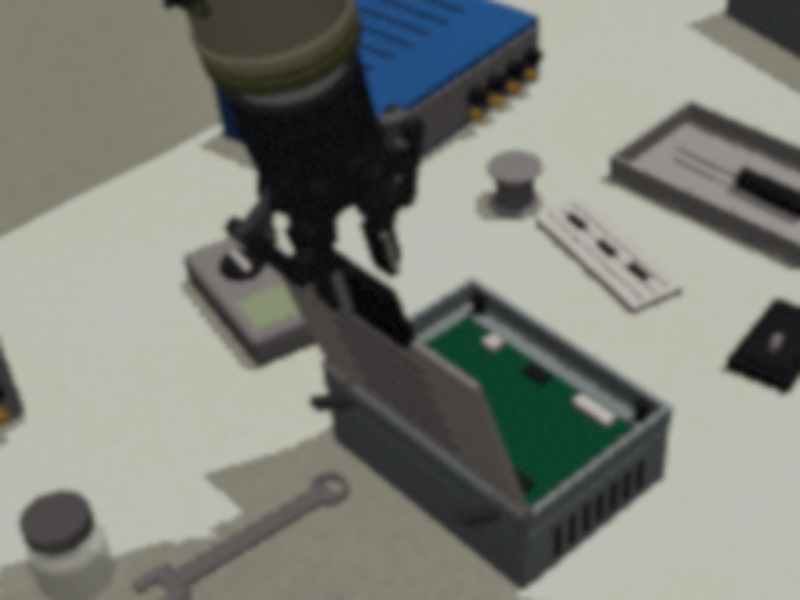

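{"fn": "step_arm", "kwargs": {"motion": [[0,4,0,0,0,0],[0,3,0,0,0,0],[0,0,0,0,0,0],[0,0,0,0,0,0]], "jaw": 20}}

```text
clock: 16.58
position: [0.4659, 0.1842, 0.2462]
ee_rot: [0.995, -0.031, -0.002, 0.091]
ft_force: [0.4, 0.8, -0.1]
grip_width: 0.232
```

{"fn": "step_arm", "kwargs": {"motion": [[0,4,0,1.5,0,0],[0,7,0,2.5,0,0],[0,8,0,3,0,0],[0,8,0,3,0,0],[0,8,0,3,0,0],[0,6,0,2,0,0],[0,0,0,0,0,0]]}}

```text
clock: 17.45
position: [0.4638, 0.1402, 0.2495]
ee_rot: [0.998, -0.032, 0.004, -0.047]
ft_force: [0.2, 0.3, 0.6]
grip_width: 0.236
```

```bash
cat >> h.py <<'E'
def cov():
    import kin
    o=manip.get_obs();d=o["position"]-kin.HINGE;a,b=-d@kin.by,d[2]
    M=Rn.from_quat(o["ee_rot"]).as_matrix();z=-M[:,2]
    print("th %.3f r %.1f alongx %.1f tilt %.3f"%(np.arctan2(b,a),1e3*np.hypot(a,b),1e3*d@kin.bx,np.arctan2(z[2],-z@kin.by)),"bx",M.T@kin.bx)
    print("F",o["ft_force"],"T",o["torque"],"w",round(o["grip_width"]*85.4,1),"q",o["joint_pos"],"t",o["clock"])
E
python3 -c "
from h import *
cov()
cv2.imwrite('pics/side10.png',cv2.resize(manip.camera('side')[80:260,100:340],(800,600),interpolation=cv2.INTER_CUBIC))
"
```

```text
th 1.488 r 166.1 alongx 0.5 tilt 1.477 bx [ 0.9999 -0.0081  0.0063]
F [0.2478 0.3419 0.5883] T [-0.1261  0.0903 -0.0028] w 20.1 q [ 0.2915  0.0181 -0.6183  1.7936 -0.0772  1.2931 -1.9419] t 17.45
```

View pics/side10.png

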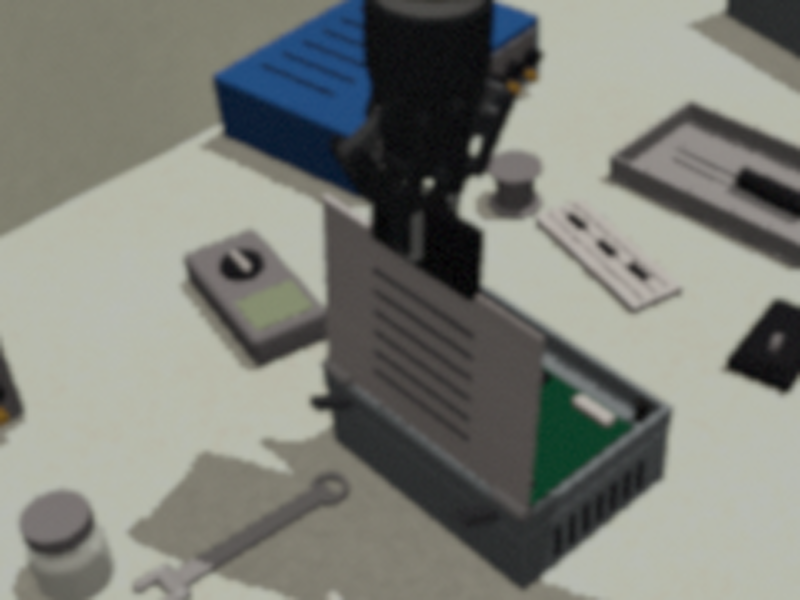

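The cover is just past upright and held between the fingers with negligible force. Continuing.

{"fn": "step_arm", "kwargs": {"motion": [[0,4,0,1.5,0,0],[0,7,0,2.5,0,0],[0,8,0,2.8,0,0],[0,8,0,2.8,0,0],[0,8,0,2.8,0,0],[0,8,0,2.8,0,0],[0,8,0,2.8,0,0],[0,5,0,1.5,0,0],[0,0,0,0,0,0]]}}

```text
clock: 18.62
position: [0.4603, 0.0911, 0.2362]
ee_rot: [0.976, -0.025, 0.009, -0.218]
ft_force: [-0.8, -0.2, 0.4]
grip_width: 0.229
```

```bash
python3 -c "
from h import *
cov()
cv2.imwrite('pics/side11.png',cv2.resize(manip.camera('side')[80:260,100:340],(800,600),interpolation=cv2.INTER_CUBIC))
"
```

```text
th 1.178 r 164.8 alongx -0.1 tilt 1.131 bx [1.     0.0062 0.005 ]
F [-0.8221 -0.217   0.4287] T [-0.61    0.0545  0.0104] w 19.5 q [ 0.4704 -0.0049 -0.4441  1.9079 -0.4668  1.2537 -1.4437] t 18.625
```

View pics/side11.png

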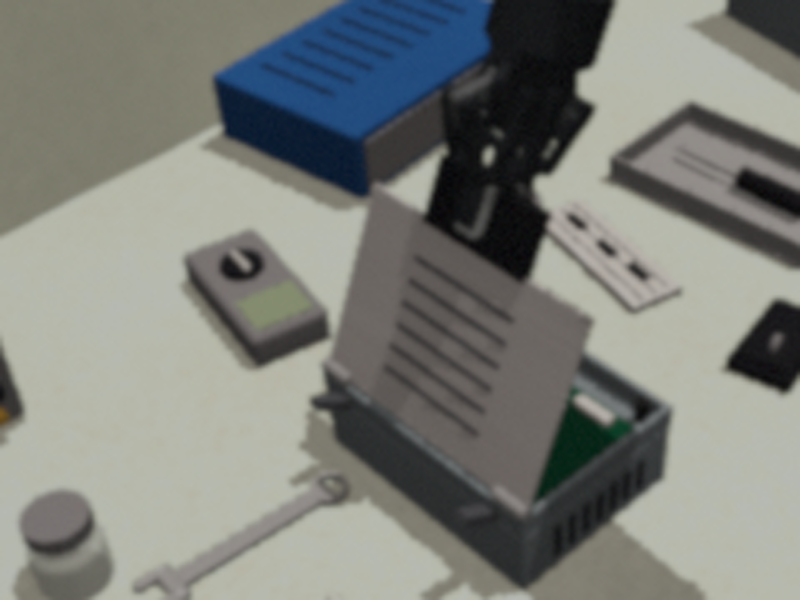

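{"fn": "step_arm", "kwargs": {"motion": [[0,5,0,1,0,0],[0,8,0,2,0,0],[0,8,0,2.5,0,0],[0,8,0,2.5,0,0],[0,8,0,2.5,0,0],[0,8,0,2.5,0,0],[0,8,0,2.5,0,0],[0,5,0,1.5,0,0],[0,0,0,0,0,0]]}}

```text
clock: 19.8
position: [0.4583, 0.0436, 0.2048]
ee_rot: [0.931, -0.019, 0.013, -0.364]
ft_force: [-0.3, -1.2, 0.2]
grip_width: 0.238
```

```bash
python3 -c "
from h import *
cov()
cv2.imwrite('pics/side12.png',cv2.resize(manip.camera('side')[80:260,100:340],(800,600),interpolation=cv2.INTER_CUBIC))
"
```

```text
th 0.830 r 163.7 alongx 0.4 tilt 0.825 bx [ 0.9999  0.0154 -0.0006]
F [-0.2502 -1.162   0.1512] T [-0.9953  0.1798  0.0585] w 20.3 q [ 0.6134  0.1486 -0.3274  1.9513 -0.6996  1.324  -1.0517] t 19.8
```

View pics/side12.png

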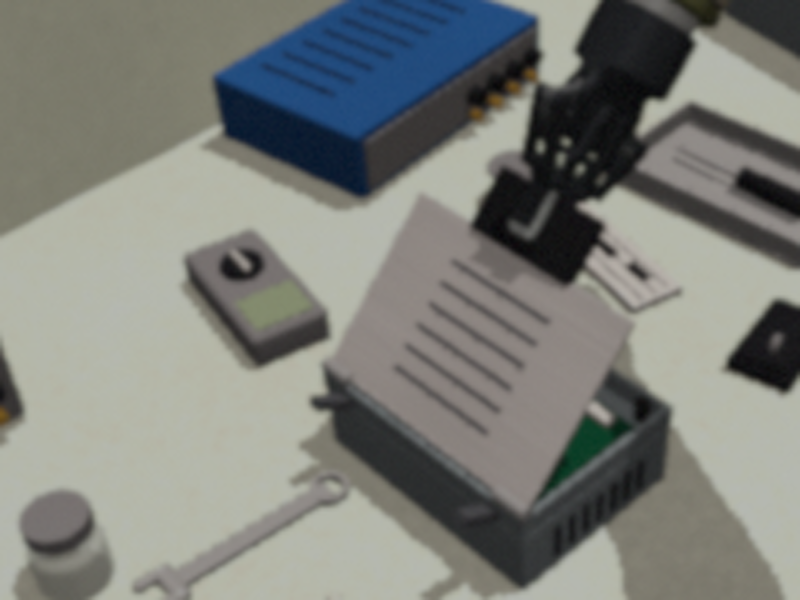

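{"fn": "step_arm", "kwargs": {"motion": [[0,5,0,1.5,0,0],[0,7,0,2.5,0,0],[0,8,0,2.8,0,0],[0,8,0,2.8,0,0],[0,8,0,2.8,0,0],[0,8,0,2.8,0,0],[0,8,0,2.8,0,0],[0,4,0,1.5,0,0],[0,0,0,0,0,0]]}}

```text
clock: 20.98
position: [0.4579, 0.0093, 0.1609]
ee_rot: [0.853, -0.012, 0.017, -0.522]
ft_force: [-1.1, -2.2, -1.2]
grip_width: 0.234
```

```bash
python3 -c "
from h import *
cov()
cv2.imwrite('pics/side13.png',cv2.resize(manip.camera('side')[60:240,130:370],(800,600),interpolation=cv2.INTER_CUBIC))
"
```

```text
th 0.488 r 164.0 alongx 2.0 tilt 0.472 bx [ 0.9997  0.0219 -0.0078]
F [-1.1166 -2.2082 -1.222 ] T [-1.2549  0.2133  0.155 ] w 20.0 q [ 0.7455  0.4489 -0.2816  1.9184 -0.8464  1.4562 -0.7331] t 20.975
```

View pics/side13.png

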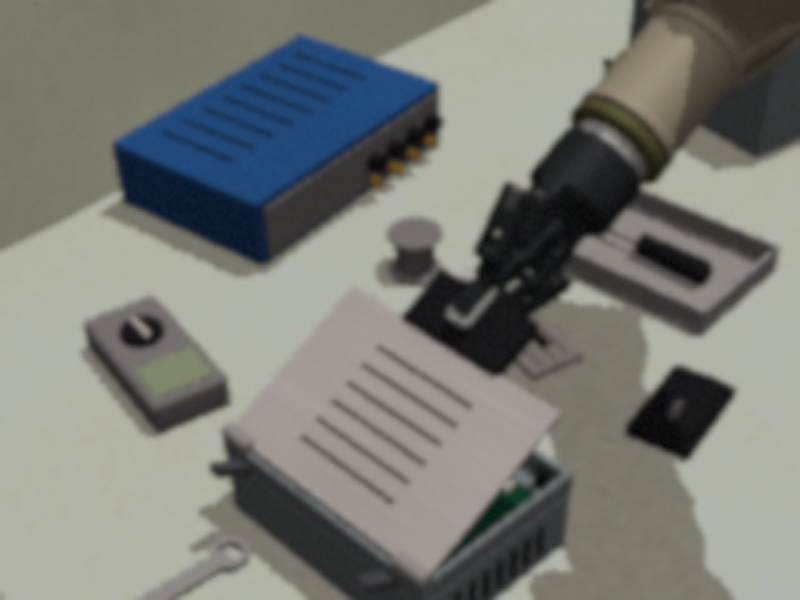

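{"fn": "step_arm", "kwargs": {"motion": [[0,4,0,1.2,0,0],[0,5,0,1.5,0,0],[0,6,0,1.8,0,0],[0,6,0,1.8,0,0],[0,6,0,1.8,0,0],[0,5,0,1.5,0,0],[0,3,0,0.5,0,0],[0,0,0,0,0,0]]}}

```text
clock: 22.02
position: [0.4582, -0.0042, 0.1269]
ee_rot: [0.8, -0.01, 0.018, -0.6]
ft_force: [-1.2, 0.7, -2.2]
grip_width: 0.236
```

```bash
python3 -c "
from h import *
cov()
cv2.imwrite('pics/side14.png',cv2.resize(manip.camera('side')[80:260,160:400],(800,600),interpolation=cv2.INTER_CUBIC))
"
```

```text
th 0.265 r 163.9 alongx 3.0 tilt 0.284 bx [ 0.9997  0.0218 -0.0129]
F [-1.2099  0.7445 -2.2103] T [-1.2545  0.1469  0.1694] w 20.1 q [ 0.796   0.6534 -0.2787  1.866  -0.8793  1.5287 -0.6059] t 22.025
```

View pics/side14.png

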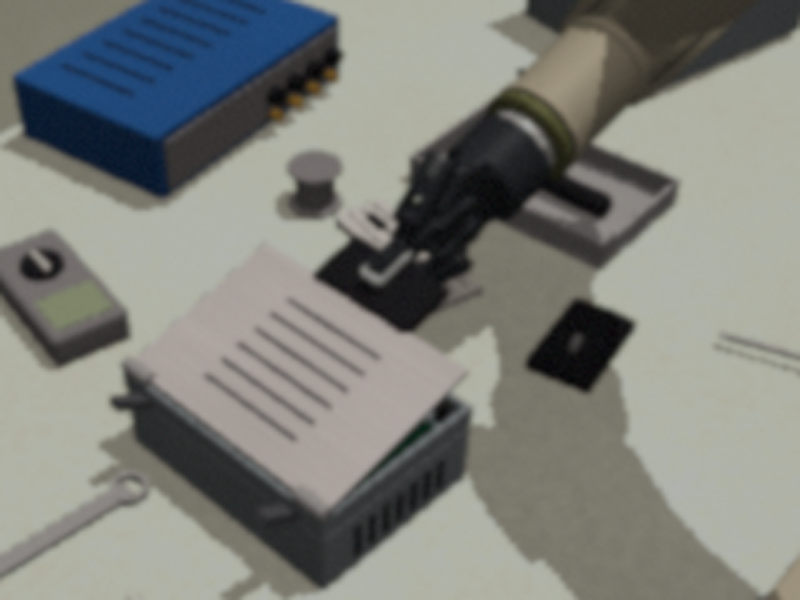

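{"fn": "step_arm", "kwargs": {"motion": [[0,-2,-3,0,0,0],[0,0,-3,0,0,0]], "jaw": 25}}

```text
clock: 22.32
position: [0.4581, -0.0093, 0.1316]
ee_rot: [0.8, -0.009, 0.018, -0.599]
ft_force: [0.2, 0.3, -2.4]
grip_width: 0.292
```

{"fn": "step_arm", "kwargs": {"motion": [[0,-2,-3,0,0,0],[0,0,-3,0,0,0],[0,0,0,0,0,0]], "jaw": 30}}

```text
clock: 22.7
position: [0.4581, -0.0154, 0.1359]
ee_rot: [0.801, -0.009, 0.019, -0.599]
ft_force: [-0.7, -0.6, -1.7]
grip_width: 0.352
```

```bash
python3 -c "
from h import *
import kin
cov()
# target: tilt .28 ; final: tab lower outer edge (o=.2,z=.078) on lower finger face at 15mm perpendicular from axis
t=.28; import math
n=-np.sin(t)*0
o=manip.get_obs();M=Rn.from_quat(o['ee_rot']).as_matrix()
print('tool y in (o,z)',-M[:,1]@kin.by,M[2,1],' z',-M[:,2]@kin.by,M[2,2])
d=o['position']-kin.HINGE;p=np.array([-d@kin.by,d[2]]);Y=np.array([-M[:,1]@kin.by,M[2,1]])
Z=np.array([-M[:,2]@kin.by,M[2,2]])
for th in np.arange(.3,-.05,-.02):
    e=.2*np.array([np.cos(th),np.sin(th)])+.006*np.array([np.sin(th),-np.cos(th)])
    print('%.2f'%th,'edge rel: toolY %.1f toolZ %.1f'%(1e3*(e-p)@Y,1e3*(e-p)@Z))
"
```

```text
th 0.297 r 177.2 alongx 3.6 tilt 0.287 bx [ 0.9996  0.0245 -0.0127]
F [-0.7135 -0.5518 -1.6646] T [-1.3438  0.1376  0.0315] w 30.1 q [ 0.8057  0.6432 -0.2723  1.8503 -0.8708  1.5537 -0.6159] t 22.7
tool y in (o,z) 0.2822832727822923 -0.9590183076367114  z -0.9591399537515002 -0.2826447035409506
0.30 edge rel: toolY 5.2 toolZ -22.9
0.28 edge rel: toolY 9.2 toolZ -22.8
0.26 edge rel: toolY 13.2 toolZ -22.6
0.24 edge rel: toolY 17.2 toolZ -22.3
0.22 edge rel: toolY 21.2 toolZ -22.0
0.20 edge rel: toolY 25.2 toolZ -21.5
0.18 edge rel: toolY 29.1 toolZ -21.0
0.16 edge rel: toolY 33.1 toolZ -20.5
0.14 edge rel: toolY 37.0 toolZ -19.8
0.12 edge rel: toolY 41.0 toolZ -19.1
0.10 edge rel: toolY 44.9 toolZ -18.2
0.08 edge rel: toolY 48.8 toolZ -17.3
0.06 edge rel: toolY 52.7 toolZ -16.4
0.04 edge rel: toolY 56.5 toolZ -15.3
0.02 edge rel: toolY 60.4 toolZ -14.2
-0.00 edge rel: toolY 64.2 toolZ -13.0
-0.02 edge rel: toolY 68.0 toolZ -11.7
-0.04 edge rel: toolY 71.7 toolZ -10.3
```

{"fn": "step_arm", "kwargs": {"motion": [[0,3,0,0,0,0],[0,3,0,0,0,0],[0,3,1,0,0,0],[0,3,0,0,0,0],[0,3,0,0,0,0],[0,3,1,0,0,0],[0,3,0,0,0,0],[0,3,1,0,0,0],[0,3,0,0,0,0],[0,3,1,0,0,0],[0,2,0,0,0,0],[0,0,0,0,0,0]]}}

```text
clock: 24.2
position: [0.4585, -0.0209, 0.1014]
ee_rot: [0.801, -0.009, 0.019, -0.599]
ft_force: [0.1, -0.8, -2.0]
grip_width: 0.348
```

```bash
cat >> h.py <<'E'
def edge():
    import kin
    o=manip.get_obs();M=Rn.from_quat(o['ee_rot']).as_matrix()
    d=o['position']-kin.HINGE;p=np.array([-d@kin.by,d[2]]);Y=np.array([-M[:,1]@kin.by,M[2,1]]);Z=np.array([-M[:,2]@kin.by,M[2,2]])
    e=np.array([.2,-.006]);print('TCP o,z',p,'shut edge rel Y %.1f Z %.1f'%(1e3*(e-p)@Y,1e3*(e-p)@Z))
E
python3 -c "
from h import *
cov();edge()
cv2.imwrite('pics/side15.png',cv2.resize(manip.camera('side')[110:230,180:340],(800,600),interpolation=cv2.INTER_CUBIC))
"
```

```text
th 0.099 r 175.8 alongx 4.3 tilt 0.286 bx [ 0.9996  0.0238 -0.0126]
F [ 0.1342 -0.803  -2.0147] T [-1.389   0.0619  0.0158] w 29.7 q [ 0.8037  0.7124 -0.2609  1.8339 -0.8534  1.5246 -0.5749] t 24.2
TCP o,z [0.1749 0.0174] shut edge rel Y 29.5 Z -17.4
```

View pics/side15.png

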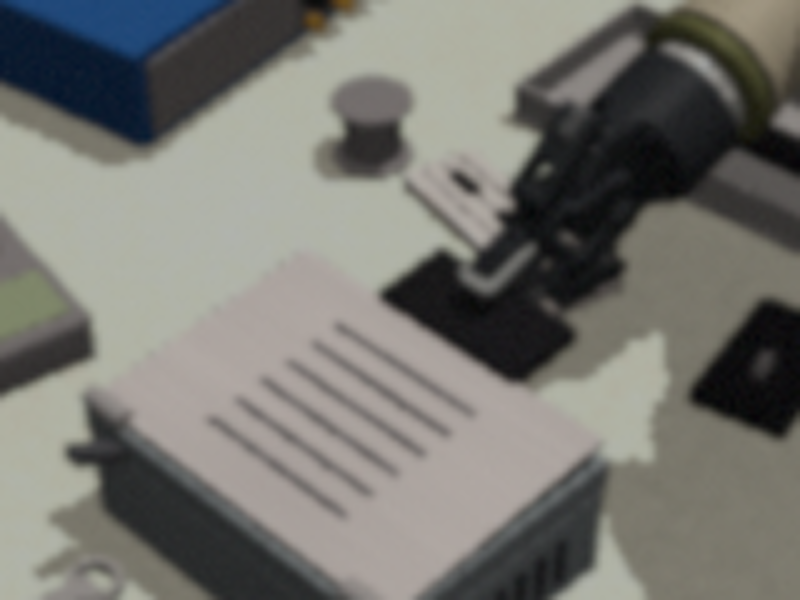

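{"fn": "step_arm", "kwargs": {"motion": [[0,2,0,0,0,0],[0,2,0,0,0,0],[0,2,0,0,0,0],[0,2,0,0,0,0],[0,2,0,0,0,0],[0,2,0,0,0,0],[0,2,0,0,0,0],[0,2,0,0,0,0],[0,0,0,0,0,0]]}}

```text
clock: 25.38
position: [0.4589, -0.0255, 0.0855]
ee_rot: [0.8, -0.009, 0.019, -0.599]
ft_force: [-0.1, -0.5, -0.0]
grip_width: 0.351
```

```bash
python3 -c "
from h import *
cov();edge()
cv2.imwrite('pics/side16.png',cv2.resize(manip.camera('side')[110:230,180:340],(800,600),interpolation=cv2.INTER_CUBIC))
"
```

```text
th 0.008 r 179.6 alongx 4.9 tilt 0.286 bx [ 0.9996  0.0245 -0.0127]
F [-0.0809 -0.4929 -0.048 ] T [-1.0239  0.0213  0.0192] w 30.0 q [ 0.8044  0.7468 -0.2543  1.8205 -0.8439  1.5156 -0.5563] t 25.375
TCP o,z [0.1795 0.0015] shut edge rel Y 13.0 Z -17.5
```

View pics/side16.png

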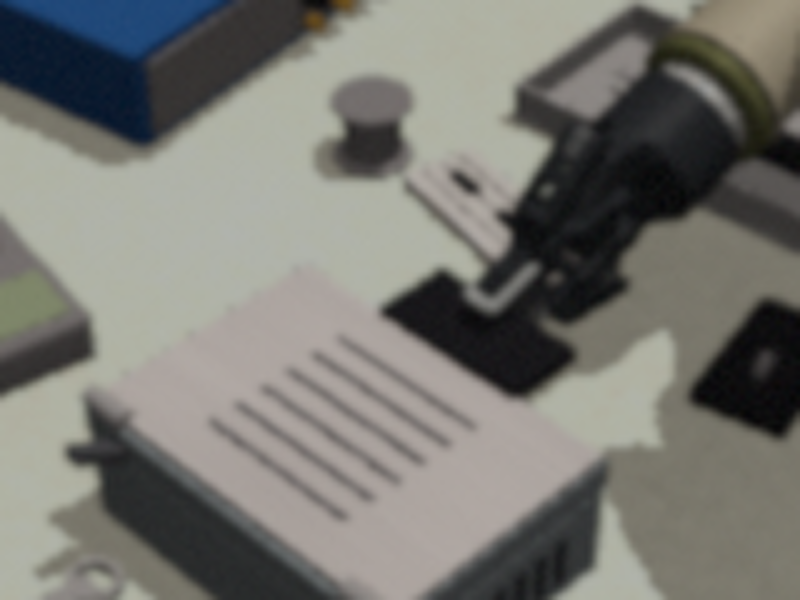

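{"fn": "step_arm", "kwargs": {"motion": [[0,2,-6,0,0,0],[0,3,-9,0,0,0],[0,3,-9,0,0,0],[0,3,-9,0,0,0],[0,3,-9,0,0,0],[0,2,-5,0,0,0],[0,0,0,0,0,0]]}}

```text
clock: 26.3
position: [0.4571, -0.0797, 0.0834]
ee_rot: [0.801, -0.009, 0.02, -0.599]
ft_force: [0.1, 0.1, -0.4]
grip_width: 0.349
```

```bash
python3 -c "
from h import *
cov();edge()
cv2.imwrite('pics/side17.png',cv2.resize(manip.camera('side')[80:260,160:400],(800,600),interpolation=cv2.INTER_CUBIC))
"
```

```text
th -0.003 r 233.7 alongx 6.2 tilt 0.286 bx [ 0.9996  0.0246 -0.0114]
F [ 0.1101  0.0612 -0.3974] T [-1.0122  0.0514 -0.01  ] w 29.8 q [ 0.8431  0.7891 -0.2163  1.7301 -0.7958  1.5938 -0.5578] t 26.3
TCP o,z [ 0.2337 -0.0006] shut edge rel Y -4.4 Z 33.9
```

View pics/side17.png

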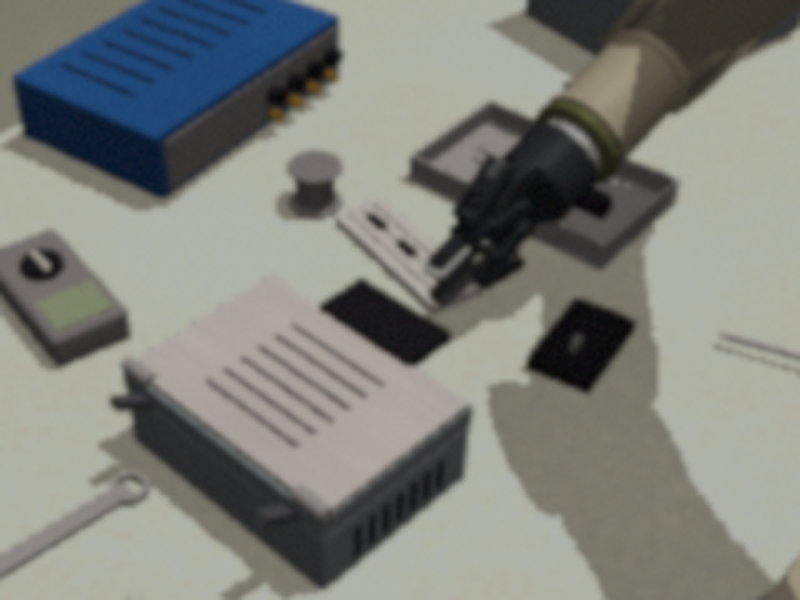

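The jaws are clear of the tab and the cover is down. Raising the arm away for a final look.

{"fn": "step_arm", "kwargs": {"motion": [[0,-15,-10,0,0,0],[0,-30,-15,0,0,0],[0,-40,-15,-3,0,0],[0,-40,-12,-5,0,0],[0,-40,-10,-5,0,0],[0,-20,-10,-3,0,0],[0,0,0,0,0,0],[0,0,0,0,0,0]]}}

```text
clock: 27.35
position: [0.4516, -0.0818, 0.2946]
ee_rot: [0.879, -0.01, 0.019, -0.477]
ft_force: [-0.3, 0.1, -0.3]
grip_width: 0.351
```

```bash
python3 -c "
from h import *
import kin
cov()
s=manip.camera('side');t=manip.camera('top')
cv2.imwrite('pics/side18.png',s);cv2.imwrite('pics/top18.png',t)
# expected tab outer corners shut
for sx in (-.05,.05): 
  X=kin.HINGE+sx*kin.bx-.2*kin.by+np.array([0,0,.006]); print('shut tab corner px side',proj('side',X),'top',proj('top',X))
"
```

```text
th 0.728 r 316.3 alongx 0.8 tilt 0.576 bx [ 0.9995  0.0313 -0.0038]
F [-0.333   0.1358 -0.3414] T [-0.8663  0.0388 -0.0317] w 30.0 q [ 0.8067  0.2966 -0.2181  1.7115 -0.7597  1.7219 -0.8971] t 27.35
shut tab corner px side [296.4808 179.8367] top [290.3336 214.138 ]
shut tab corner px side [268.9954 162.8276] top [292.5405 174.4631]
```

View pics/side18.png

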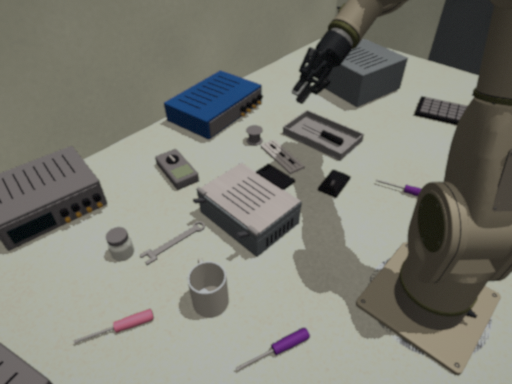

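View pics/top18.png

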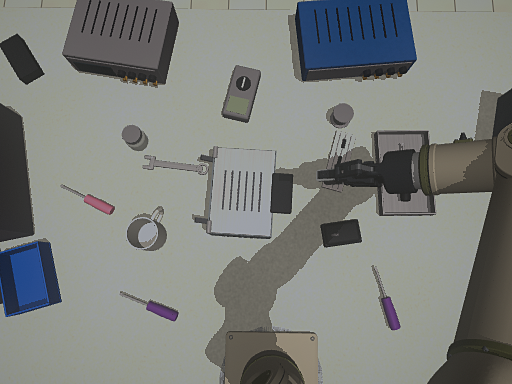

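In the side view the tab's outer edge is where the fully shut prediction puts it, about (269,163) to (296,180), and there is no gap at the rim. The driver lies in the tray at (322,132), and the bystanders sit at their original pixels. Handing in.

```bash
python3 -c "
from h import *
a=cv2.imread('pics/side0.png').astype(int);b=cv2.imread('pics/side18.png').astype(int)
for n,(x0,y0,x1,y1) in dict(meter=(158,150,182,185),spanner=(140,235,205,262),mug=(188,258,230,315),jar=(105,228,133,258),spool=(246,126,264,144),mouse=(330,172,352,195)).items(): print(n,np.abs(a-b)[y0:y1,x0:x1].mean().round(1))
print(manip.hand_in())"
```

```text
meter 13.0
spanner 38.8
mug 7.3
jar 2.8
spool 2.6
mouse 3.8
the job is handed in; nothing more can be done
None
```

The job is done and handed in at about 27 s of the 72 s allowed. The black screwdriver lies in the steel tray and the cover is fully shut. The judge gave no verdict.

- **Screwdriver:** I picked it off the circuit board and released it on the tray floor. The final side view shows it lying there.
- **Cover:** I carried it between the open jaws from its rest, over past upright, and down on the lower finger. The finger carried about 2 N of load until the cover met its stop, when the load fell to about 0. After I withdrew, the tab's edge was within a pixel or two of where a fully shut cover should put it.
- **Forces:** Every wrist force reading I took was under about 3 N. Joint 7 came close to its limit once (-2.57 against -2.6) but did not pass it.
- **Bystanders:** By eye, all of them are where they started. A picture comparison from start to end showed little change at the jar, spool, mouse and mug. The spanner (38.8) and meter (13.0) regions changed more. I put this down to the open cover and its shadow no longer falling there; both look unmoved. I did not run the comparison on the breadboard, which I checked only by eye.

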